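# Fit the hose elbow to the clamped air manifold

## Task

Fit the brass hose elbow into the round socket of the air manifold block that is clamped on the bench: let its two side pins down through the slots until the stem rests on the seal inside, turn it clockwise (seen from above) until you feel it begin to tighten, then 30 degrees further while letting it draw itself down, and let go of it. Do not force it, and leave the two steel ring dies and the sanding block where they are.

Things in the scene. Friction and masses are not known exactly. Their poses are not given: they have to be found in the camera images.
- elbow: Loose brass hose elbow, 79 mm tall, about 0.16 kg, standing upright on its round stem (30 mm across, z = 0 to 43 mm, foot chamfered 2.5 mm). Origin: centre of the stem's underside; z up along the stem. A round hose barb, 16 mm thick, leaves the head along +x at z = 62 mm and ends 53 mm from the axis.
- elbow_head (a point): The place to grip: on the elbow's axis, 62 mm above its origin, axes as the elbow's. It lies in the square head, 36 x 36 mm, z = 43 to 75 mm of the elbow; take it on the two flat faces that look along the elbow's +y and -y (the barb is on +x).
- elbow_pins (a point): Centre of the steel cross pin through the stem, on the axis 10 mm above the elbow's origin. The pin is 6 mm thick, lies along the elbow's x and sticks out 10 mm on both sides of the stem (50 mm tip to tip).
- manifold: Fixed aluminium block, 84 x 84 mm, 55 mm high, strapped to a dark base plate 106 x 150 mm (150 along its y); straps and bolts are below 30 mm, a brass nipple leaves the +x side. Origin: centre of the underside, on the socket's axis; z up.
- socket_mouth (a point): Centre of the socket's bore in the block's top, 55 mm above the bench, axes as the block's. Bore 32 mm across, with two opposite slots 10 mm wide along the block's +x and -x out to 27 mm from the axis; the pins pass down these, so the elbow's x lies along the block's x, either way round. It cannot turn counter-clockwise from there.
- socket_seal (a point): Point on the socket's axis 22 mm above the bench, near the spring seal (3 N per mm) on which the stem comes to rest. The seal's height differs from block to block: the elbow's underside rests 19 to 25 mm above the bench.
- socket_ramp (a point): Point on the axis 36 mm above the bench, level with the cam ramp under the rim. Turned clockwise from the slots, the elbow is free at first; somewhere 20 to 75 degrees on (sooner on a higher seal) the pins meet the ramp. From there each 10 degrees draws it 1 mm down into the seal: downward pull on the gripper and moment rise steadily. Friction keeps it where it is left.
- die_heel: Bystander: the larger steel ring die, heel-shaped, 74 x 64 mm, 31 mm high; origin at the centre of its underside.
- die_round: Bystander: the smaller round steel ring die, 40 x 42 mm, 35 mm high; origin at the centre of its underside.
- sand_block: Bystander: brown cork sanding block, 60 x 90 mm, 30 mm high; origin at the centre of its underside.
Things that resemble listed ones, but are neither listed nor needed, are in the scene too. Leave any pink or purple look-alike of the elbow alone.

How it is judged:
By the outcome, as a careful person would: the job done as asked, in the order asked, and still so for the second after the job is handed in, with the robot touching nothing.
It also fails if it takes over 61 s, if anything falls off the work surface, if the arm or the gripper's body presses on something with over 40 N, if the wrist force passes 120 N, or if a joint passes its speed limit or range.

## Robot

A 6-joint arm with a two-finger parallel gripper is mounted at the origin on a cart in front of the work surface, level with it; the furniture and walls round the work are solid. World frame = base frame: x ahead of the robot, y to its left, z up, the work surface at z = 0. Lengths are in m, angles in rad, forces in N, time in s.
With the tool pointing down it reaches from about 0.275 to 0.725 m from the base axis. Payload 15.9 kg.
Tool frame: the origin (TCP) lies midway between the tips of the shut fingers; the grasp point (between the pads) lies 19 mm behind it; y points along the fingers, x is the direction in which the jaws open and shut, and the axes are right-handed (so a half turn about y gives the same grasp; the last joint's range is limited). The gripper opens to 85 mm and grips with 20 to 120 N. Pads are 22 mm wide; open, the fingers measure 114 mm over their backs; the gripper's body (76 mm by 85 mm) begins 54 mm behind the grasp point. The pads swing forward as they close: fully open they stand 13 mm farther back than shut.
Start: joints at [1.141, 0.213, -0.034, 1.323, 0, 1.571], TCP at [0.208, 0.455, 0.231] pointing down, gripper open.
Joint ranges: [-2.98, 2.98], [-0.74, 1.72], [-1.14, 1.35], [-2.1, 2.04], [-1.57, 1.44], [-3.14, 3.14]. Speed limits (rad/s): [1.89, 1.89, 2.39, 2.57, 3.14, 3.14].

## Interface

Orientations are given as a unit quaternion [w, x, y, z].
In Python, from plant import env, optics gives the robot as it stands.
- The arm moves only by the tool move_arm, never from a script. Its argument "deltas" is a list of rows, each an object with "travel": the shift along the tool's x, y, z in m, a list of three; "turn": the turn, a rotation vector about the tool's x, y, z in degrees, a list of three; "jaw": the finger opening in m, from 0 to 0.0854. A call has 1 to 20 rows; each row shifts and turns the commanded pose from where the row before left it, along the tool's axes as they then stand; what a row does not reach is not made up. A row lasts 1/8 s, in which the tool goes at most 62.5 mm and 10.7 degrees, less where a joint would pass 70% of its speed; a pose out of reach is approached as far as the arm can. A call with a gripper value outside its range is refused whole. The fingers move at their own pace and stop on an object; "squeeze" is the grip in N (left out, the last holds). Time passes only in rows, so rows that do not move let the fingers close. It gives the time, the measured TCP pose, the force and the opening at its end, in the units of the state.
- env.get_obs(): the state, without advancing time (a new reading comes with each control period).
- optics.grab_frame(name): name is "side" or "top"; returns a dict with "img" (480x640x3 uint8, red, green, blue), "mtx" (3x3 intrinsics, pixels), "rvec" (rotation vector, rad) and "tvec" (3), from world to camera coordinates, as OpenCV has them. Camera axes: x right, y down, z forward; pixel columns grow to the right and rows downward; lengths in m; the calibration is good to about 2 mm. A picture is of the moment at which its call begins. There is no depth.
- env.sign_off(): hands the job in, once; it reports no verdict.
The state is a dict: "time": time; "joint_positions": joint angles; "qd": joint speeds; "tau": joint torques, N m; "tcp_pos": TCP position; "tcp_rot": TCP orientation; "wrist_force": force on the tool from outside, world axes, zero at the start; "torque": the same for the moment, N m; "finger_gap": finger opening in m.
Only numpy, scipy, OpenCV 4.12 (cv2) and the standard library are available. Lean on these libraries where they do the work, as an engineer would, in place of code of your own. Each camera call takes 0.05 s, during which the arm holds its last target.

## Working session

There is one attempt and no reset: what is moved stays moved. The work goes in short steps, Python scripts to look and compute and a tool call to move; the robot and the scene stay as the last step left them, time stands still between calls to the robot, and variables do not carry over. Pictures are saved under pics/ and viewed, and the job is handed in when it is done.

Besides the shell and the picture viewer there is one more tool, called after "Call:" by a JSON object that holds its "name" and its "arguments", one argument or row to a line. move_arm: Moves the arm, as the interface text tells. Its arguments: {"type":"object","properties":{"deltas":{"type":"array"},"squeeze":{"type":"number"}},"required":["deltas"]}

```bash
mkdir -p pics; ls; python3 - <<'E'
from plant import env, optics
import cv2
o=env.get_obs(); print(o)
for n in("side","top"):
    f=optics.grab_frame(n); cv2.imwrite(f"pics/{n}0.png",f["img"][:,:,::-1]); print(n,f["mtx"],f["rvec"],f["tvec"])
E
```

```text
pics
{'time': 0.0, 'joint_positions': array([ 1.14099377e+00,  2.13367931e-01, -3.50481292e-02,  1.32351490e+00,
        2.43368091e-05,  1.57082293e+00]), 'qd': array([-0.00041759,  0.00151442, -0.00034863,  0.00050654, -0.00055354,
       -0.00028329]), 'tau': array([-4.41155891e-03, -6.86160064e+01,  4.87120485e+01,  1.73588708e-02,
       -3.95467141e-04,  2.44229119e-05]), 'tcp_pos': array([0.20819571, 0.45421531, 0.23081464]), 'tcp_rot': array([-0.59491979,  0.59533861,  0.38152299, -0.38220752]), 'wrist_force': array([ 0.42725015,  1.03510185, -0.05487724]), 'torque': array([ 0.04465462,  0.04164794, -0.01644638]), 'finger_gap': 0.08511650496946181}
side [[516.27018425   0.         311.19735826]
 [  0.         516.27018425 234.70758727]
 [  0.           0.           1.        ]] [ 0.35380995 -2.50579346  1.61162175] [0.57370901 0.07691356 0.96716511]
top [[453.03189258   0.         322.88111772]
 [  0.         453.03189258 239.97968008]
 [  0.           0.           1.        ]] [ 2.15014161 -2.1799562   0.11647793] [0.15975886 0.57370252 0.99489781]
```

View pics/side0.png

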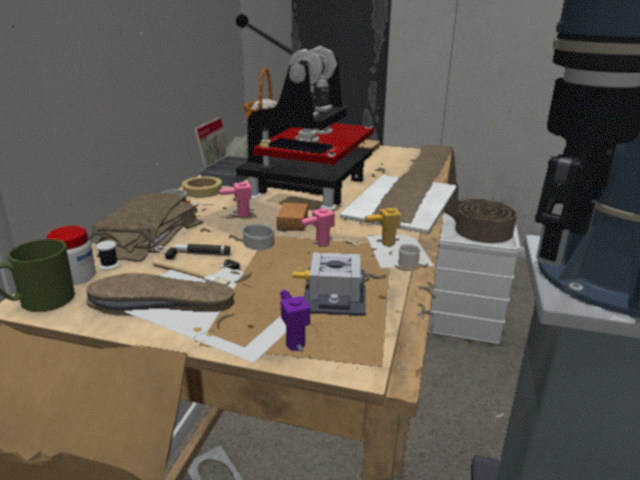

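View pics/top0.png

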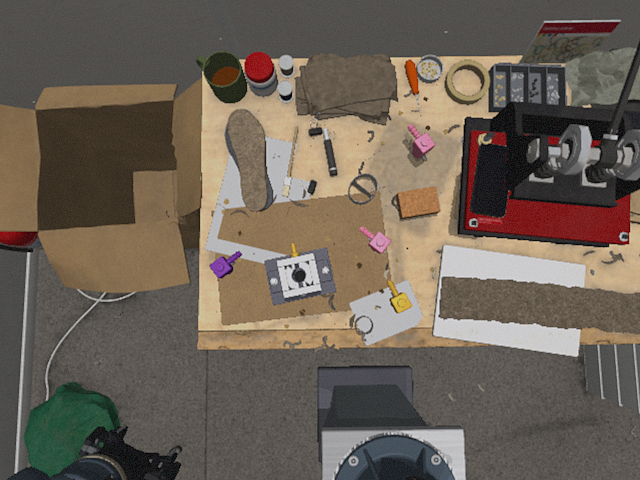

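Elbow candidates in the top picture are brass (401,302), pink (378,240), pink (423,143) and purple (222,267). The manifold is at (299,275). Only the one at (401,302), side (389,226), is brass, so I choose that and check it in close crops.

```bash
cat > h.py <<'E'
import numpy as np, cv2
def ray(f,uv):
    R=cv2.Rodrigues(np.array(f["rvec"]))[0]; t=np.array(f["tvec"]).ravel()
    d=R.T@np.linalg.inv(f["mtx"])@np.array([uv[0],uv[1],1.]); return -R.T@t,d
def atz(f,uv,z):
    c,d=ray(f,uv); return c+d*(z-c[2])/d[2]
def proj(f,P):
    return cv2.projectPoints(np.array(P,float).reshape(-1,3),np.array(f["rvec"]),np.array(f["tvec"]),f["mtx"],None)[0].reshape(-1,2)
def crop(f,x0,y0,w,h,s,name):
    c=cv2.resize(f["img"][y0:y0+h,x0:x0+w,::-1],None,fx=s,fy=s,interpolation=cv2.INTER_CUBIC)
    st=10
    for x in range((x0+st-1)//st*st,x0+w,st):
        cv2.line(c,((x-x0)*s,0),((x-x0)*s,6),(0,0,255),1); cv2.putText(c,str(x),((x-x0)*s,16),0,.35,(0,0,255),1)
    for y in range((y0+st-1)//st*st,y0+h,st):
        cv2.line(c,(0,(y-y0)*s),(6,(y-y0)*s),(0,0,255),1); cv2.putText(c,str(y),(8,(y-y0)*s+4),0,.35,(0,0,255),1)
    cv2.imwrite("pics/"+name,c)
E
python3 - <<'E'
from plant import env, optics
import pickle
from h import *
f={n:optics.grab_frame(n) for n in("side","top")}
pickle.dump(f,open("f0.pkl","wb"))
crop(f["top"],370,265,64,60,10,"tel.png")
crop(f["top"],255,235,90,75,8,"tman.png")
crop(f["side"],355,195,80,75,8,"sel.png")
crop(f["side"],280,240,100,75,8,"sman.png")
E
```

```text
(no output)
```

View pics/tel.png

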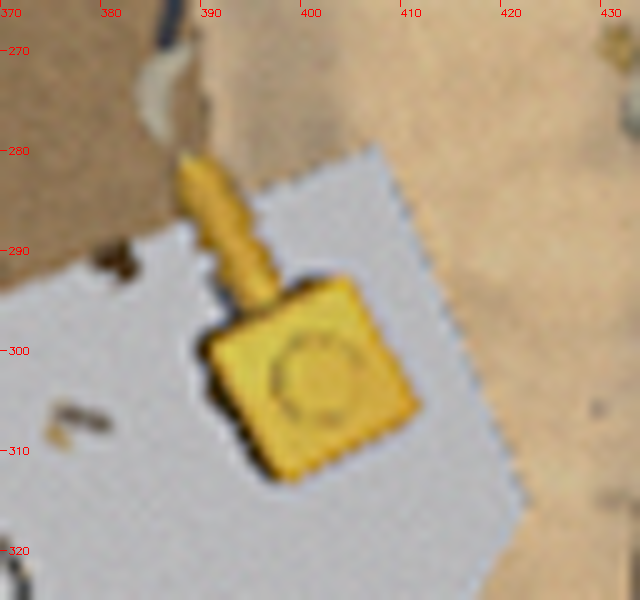

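View pics/tman.png

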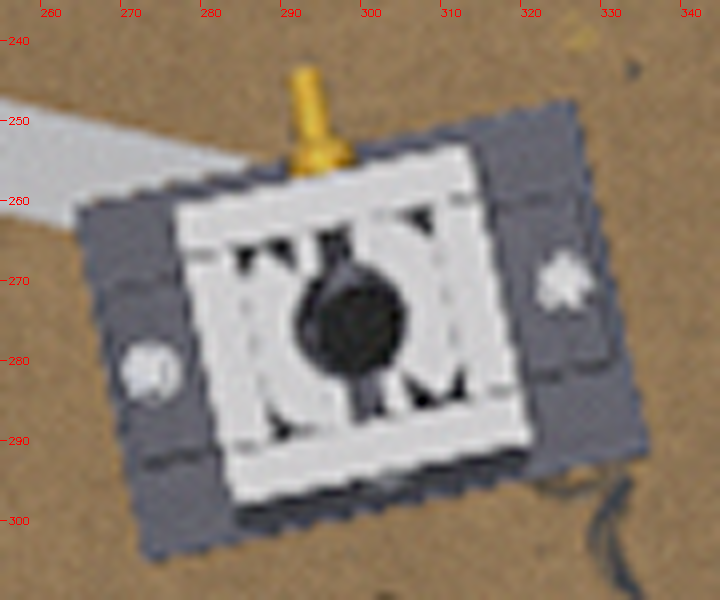

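View pics/sel.png

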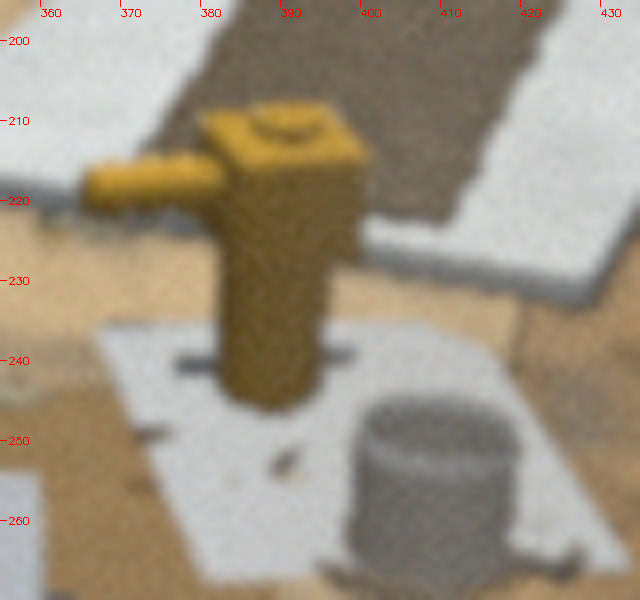

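View pics/sman.png

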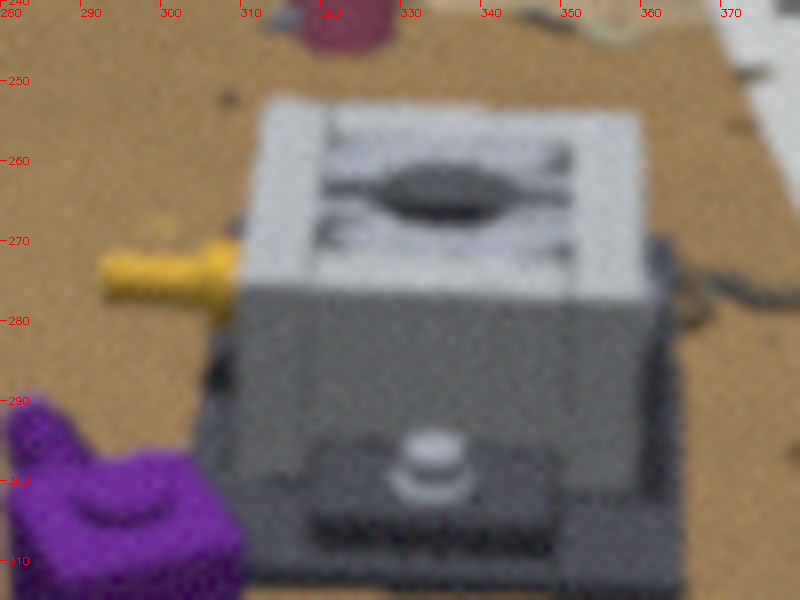

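```bash
cat > fit.py <<'E'
import pickle
from h import *
from scipy.optimize import least_squares
f=pickle.load(open("f0.pkl","rb")); T,S=f["top"],f["side"]
mt=np.array([[276.9,260.6],[314,253.1],[321.6,290],[284.1,297.75]])-.5
ms=np.array([[312.75,252.1],[360,254.1],[361.25,277.5],[309.75,275.4]])-.5
et=np.array([[390.5,300],[404.7,292.8],[412,305.5],[399,313]])-.5
for n,F,m,z in(("mt",T,mt,.055),("ms",S,ms,.055),("et",T,et,.075)):
    P=np.array([atz(F,p,z) for p in m])[:,:2]; c=P.mean(0)
    L=[np.linalg.norm(P[i]-P[(i+1)%4])*1e3 for i in range(4)]
    A=[np.degrees(np.arctan2(*(P[(i+1)%4]-P[i])[::-1])) for i in range(4)]
    print(n,c.round(4),np.round(L,1),np.round(A,1))
print("bore top",atz(T,(298.4,274.6),.055)[:2],"side",atz(S,(335.4,263.9),.055)[:2])
a=atz(T,(255+334/8-.5,235+232/8-.5),.055);b=atz(T,(255+369/8-.5,235+418/8-.5),.055)
print("slots",a,b,(a+b)/2,np.linalg.norm(a-b),np.degrees(np.arctan2(*(a-b)[1::-1])))
print("nut top circle z79",atz(T,(401.5-.5,302.7-.5),.079)[:2])
e=atz(T,(389.5,281),.062);print("barb end",e[:2])
# side: head top corners, z75: near corner
es=np.array([[380,209],[396.3,208],[400.6,214.5],[385,216]])-.5
P=np.array([atz(S,p,.075) for p in es]);print("es",P.mean(0).round(4),P.round(4).tolist())
print("pins side",[atz(S,p,.010).round(4)[:2] for p in((377-.5,240.5-.5),(398-.5,239.3-.5))])
print("stem foot side",atz(S,(388,245.5),0).round(4))
E
python3 fit.py
```

```text
mt [0.4972 0.2061] [83.3 82.6 83.6 82.9] [ -79.3 -169.1  100.8   10.8]
ms [0.4952 0.207 ] [84.4 85.2 84.2 86. ] [-168.7  102.3   11.8  -77.6]
et [ 0.4349 -0.0133] [34.2 30.8 32.2 32.7] [ -64.3 -151.6  118.7   32. ]
bore top [0.4975938  0.20660069] side [0.49503494 0.20749871]
slots [0.52202408 0.21114093 0.055     ] [0.47100474 0.20193944 0.055     ] [0.49651441 0.20654018 0.055     ] 0.05184246084888358 10.223559625871408
nut top circle z79 [ 0.43524604 -0.01247772]
barb end [0.48075515 0.00817955]
es [ 0.4332 -0.0105  0.075 ] [[0.4561, -0.0198, 0.075], [0.4245, -0.0353, 0.075], [0.4116, -0.002, 0.075], [0.4406, 0.015, 0.075]]
pins side [array([ 0.4559, -0.0048]), array([ 0.4145, -0.0235])]
stem foot side [ 0.4313 -0.0062  0.    ]
```

```bash
cat > st.py <<'E'
from plant import env
from scipy.spatial.transform import Rotation as Ro
import numpy as np
def state():
    o=env.get_obs(); q=o["tcp_rot"]; R=Ro.from_quat([q[1],q[2],q[3],q[0]])
    return o,R
def show():
    o,R=state(); M=R.as_matrix()
    print("t",round(o["time"],2),"tcp",(o["tcp_pos"]*1e3).round(1),"x",M[:,0].round(3),"y",M[:,1].round(3),"z",M[:,2].round(3),"jawyaw",np.degrees(np.arctan2(M[1,0],M[0,0])).round(2))
    print("F",o["wrist_force"].round(2),"M",o["torque"].round(3),"gap",(o["finger_gap"]*1e3).round(2),"q",o["joint_positions"].round(3))
    return o,R
def togo(p,jawyaw):
    # target: y down, x at jawyaw
    o,R=state(); a=np.radians(jawyaw); x=np.array([np.cos(a),np.sin(a),0]); y=np.array([0,0,-1.]); z=np.cross(x,y)
    Rt=Ro.from_matrix(np.c_[x,y,z])
    print("travel mm (tool axes now)",(R.inv().apply(np.array(p)-o["tcp_pos"])*1e3).round(2),"turn deg",np.degrees((R.inv()*Rt).as_rotvec()).round(2))
E
python3 - <<'E'
from st import *
import pickle
from h import *
show()
f=pickle.load(open("f0.pkl","rb"))["top"]
for n,p in(("pinkA",(378,241)),("pinkB",(423,145)),("purple",(222,267)),("round",(363,324)),("heel",(363,188))): print(n,atz(f,p,.04).round(3))
E
```

```text
t 0.2 tcp [208.3 454.3 231. ] x [ 0.417  0.909 -0.001] y [-0.    -0.001 -1.   ] z [-0.909  0.417  0.   ] jawyaw 65.37Traceback (most recent call last):
  File "<stdin>", line 4, in <module>
  File "st.py", line 10, in show
    print("F",o["wrist_force"].round(2),"M",o["torque"].round(3),"gap",(o["finger_gap"]*1e3).round(2),"q",o["joint_positions"].round(3))
                                                                       ^^^^^^^^^^^^^^^^^^^^^^^^^^^
AttributeError: 'float' object has no attribute 'round'
```

```bash
sed -i 's/(o\["finger_gap"\]\*1e3).round(2)/round(o["finger_gap"]*1e3,2)/' st.py; python3 - <<'E'
from st import *
import pickle
from h import *
show()
f=pickle.load(open("f0.pkl","rb"))["top"]
for n,p in(("pinkA",(378,241)),("pinkB",(423,145)),("purple",(222,267)),("round",(363,324)),("heel",(363,188))): print(n,atz(f,p,.04).round(3))
togo([.4345,-.0125,.16],-63.5);togo([.4345,-.0125,.16],116.5)
E
```

```text
t 0.2 tcp [208.3 454.3 231. ] x [ 0.417  0.909 -0.001] y [-0.    -0.001 -1.   ] z [-0.909  0.417  0.   ] jawyaw 65.37
F [ 0.48 -0.12 -0.65] M [-0.001 -0.023  0.048] gap 85.59 q [ 1.141  0.213 -0.035  1.323  0.     1.571]
pinkA [0.571 0.028 0.04 ]
pinkB [ 0.791 -0.081  0.04 ]
purple [0.517 0.378 0.04 ]
round [0.388 0.066 0.04 ]
heel [0.693 0.059 0.04 ]
travel mm (tool axes now) [-330.03   71.22 -400.2 ] turn deg [ 5.0000e-02  1.2887e+02 -2.0000e-02]
travel mm (tool axes now) [-330.03   71.22 -400.2 ] turn deg [-2.000e-02 -5.113e+01 -4.000e-02]
```

Call:
{"name": "move_arm", "arguments": {
  "deltas": [
    {"travel": [0,0,0],"turn": [0,5,0],"jaw": 0.085}
  ]
}}

```text
time: 0.32
tcp_pos: [0.2083, 0.4544, 0.2311]
tcp_rot: [-0.611, 0.612, 0.355, -0.355]
wrist_force: [0.3, -0.1, -0.0]
finger_gap: 0.0852
```

```bash
python3 - <<'E'
from st import *
show()
togo([.4345,-.0125,.16],-63.5)
E
```

```text
t 0.33 tcp [208.3 454.4 231.1] x [ 0.496  0.869 -0.   ] y [-0. -0. -1.] z [-0.869  0.496 -0.   ] jawyaw 60.29
F [ 0.28 -0.06 -0.01] M [ 0.032 -0.002 -0.047] gap 85.23 q [ 1.141  0.213 -0.035  1.323 -0.     1.66 ]
travel mm (tool axes now) [-293.41   71.26 -427.88] turn deg [ 2.0000e-02  1.2379e+02 -1.0000e-02]
```

Call:
{"name": "move_arm", "arguments": {
  "deltas": [
    {"travel": [-0.0293,0.0071,-0.0428],"turn": [0,0,0],"jaw": 0.085},
    {"travel": [-0.0293,0.0071,-0.0428],"turn": [0,0,0],"jaw": 0.085},
    {"travel": [-0.0293,0.0071,-0.0428],"turn": [0,0,0],"jaw": 0.085},
    {"travel": [-0.0293,0.0071,-0.0428],"turn": [0,0,0],"jaw": 0.085},
    {"travel": [-0.0293,0.0071,-0.0428],"turn": [0,0,0],"jaw": 0.085},
    {"travel": [-0.0293,0.0071,-0.0428],"turn": [0,0,0],"jaw": 0.085},
    {"travel": [-0.0293,0.0071,-0.0428],"turn": [0,0,0],"jaw": 0.085},
    {"travel": [-0.0293,0.0071,-0.0428],"turn": [0,0,0],"jaw": 0.085},
    {"travel": [-0.0293,0.0071,-0.0428],"turn": [0,0,0],"jaw": 0.085},
    {"travel": [-0.0293,0.0071,-0.0428],"turn": [0,0,0],"jaw": 0.085},
    {"travel": [0,0,0],"turn": [0,-9.4,0],"jaw": 0.085},
    {"travel": [0,0,0],"turn": [0,-9.4,0],"jaw": 0.085},
    {"travel": [0,0,0],"turn": [0,-9.4,0],"jaw": 0.085},
    {"travel": [0,0,0],"turn": [0,-9.4,0],"jaw": 0.085},
    {"travel": [0,0,0],"turn": [0,-9.4,0],"jaw": 0.085},
    {"travel": [0,0,0],"turn": [0,-9.4,0],"jaw": 0.085},
    {"travel": [0,0,0],"turn": [0,0,0],"jaw": 0.085}
  ]
}}

```text
time: 2.45
tcp_pos: [0.4355, -0.0117, 0.1602]
tcp_rot: [0.371, -0.371, -0.602, 0.602]
wrist_force: [-0.6, -0.1, 0.0]
finger_gap: 0.0851
```

```bash
cat > look.py <<'E'
import sys,pickle
from plant import env, optics
from h import *
tag=sys.argv[1]; f={n:optics.grab_frame(n) for n in("side","top")}
pickle.dump(f,open(f"f_{tag}.pkl","wb"))
for a in sys.argv[2:]:
    n,x,y,w,h,s=a.split(","); crop(f[n],int(x),int(y),int(w),int(h),int(s),f"{tag}_{n}.png")
E
python3 look.py a side,330,150,130,110,6 top,340,250,110,90,7
python3 - <<'E'
from st import *
show()
togo([.4345,-.0125,.041],116.5)
E
```

```text
t 2.55 tcp [435.5 -11.8 160.3] x [-0.447  0.895  0.   ] y [-0. -0. -1.] z [-0.895 -0.447  0.   ] jawyaw 116.54
F [-0.18  0.83 -0.65] M [-0.003  0.05   0.009] gap 84.84 q [-0.027  0.109 -0.34   1.121 -0.    -0.49 ]
travel mm (tool axes now) [ -0.21 119.27   1.24] turn deg [-0.    0.04  0.  ]
```

View pics/a_side.png

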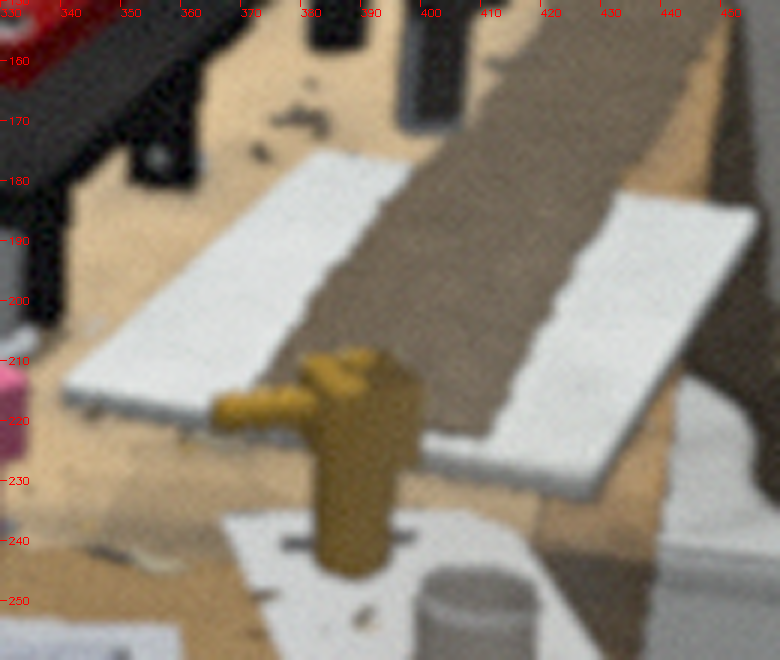

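View pics/a_top.png

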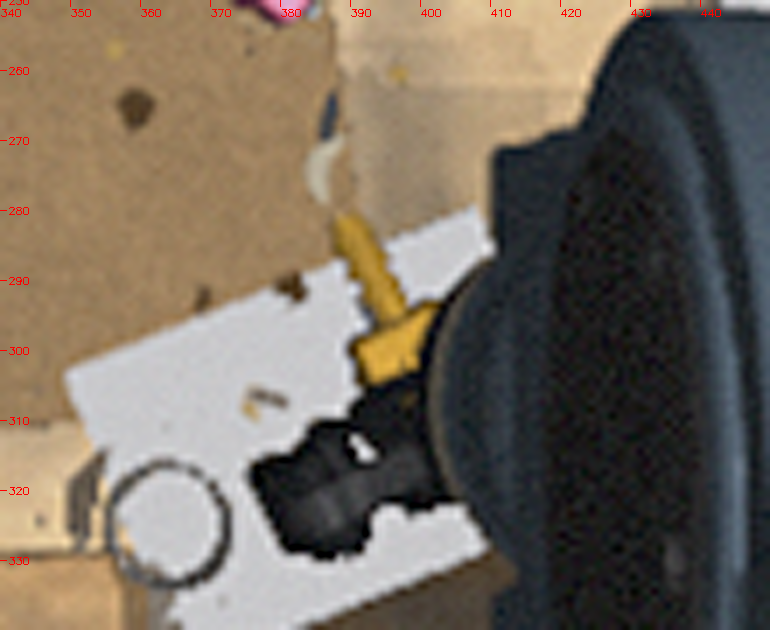

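Call:
{"name": "move_arm", "arguments": {
  "deltas": [
    {"travel": [0,0,0.001],"turn": [0,0,0],"jaw": 0.06},
    {"travel": [0,0,0],"turn": [0,0,0],"jaw": 0.06},
    {"travel": [0,0.02,0],"turn": [0,0,0],"jaw": 0.06},
    {"travel": [0,0.02,0],"turn": [0,0,0],"jaw": 0.06},
    {"travel": [0,0.02,0],"turn": [0,0,0],"jaw": 0.06},
    {"travel": [0,0.02,0],"turn": [0,0,0],"jaw": 0.06},
    {"travel": [0,0.02,0],"turn": [0,0,0],"jaw": 0.06},
    {"travel": [0,0.019,0],"turn": [0,0,0],"jaw": 0.06},
    {"travel": [0,0,0],"turn": [0,0,0],"jaw": 0.06},
    {"travel": [0,0,0],"turn": [0,0,0],"jaw": 0.06}
  ]
}}

```text
time: 3.8
tcp_pos: [0.435, -0.0122, 0.042]
tcp_rot: [-0.371, 0.371, 0.602, -0.602]
wrist_force: [-0.0, -1.0, 0.7]
finger_gap: 0.0601
```

```bash
python3 look.py b side,330,150,130,110,6 top,340,250,110,90,7
python3 - <<'E'
from st import *
show()
E
```

```text
t 3.9 tcp [435.2 -12.2  42.1] x [-0.45   0.893 -0.001] y [ 0.001 -0.    -1.   ] z [-0.893 -0.45  -0.001] jawyaw 116.76
F [-0.98  1.01  0.37] M [ 0.023 -0.031 -0.007] gap 59.76 q [-0.028  0.214 -0.541  0.815 -0.    -0.495]
```

View pics/b_side.png

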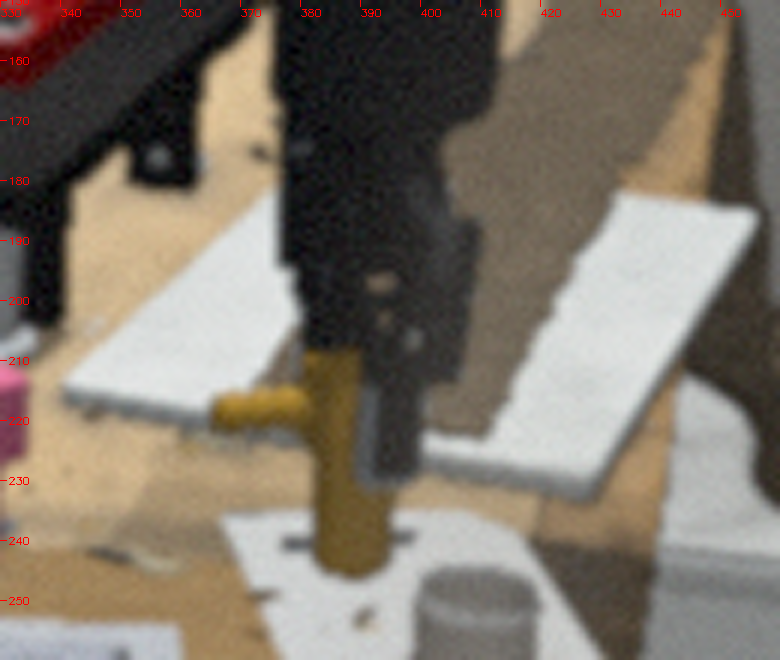

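Call:
{"name": "move_arm", "arguments": {
  "deltas": [
    {"travel": [0,0,0],"turn": [0,0,0],"jaw": 0.03},
    {"travel": [0,0,0],"turn": [0,0,0],"jaw": 0.03},
    {"travel": [0,0,0],"turn": [0,0,0],"jaw": 0.03},
    {"travel": [0,0,0],"turn": [0,0,0],"jaw": 0.03},
    {"travel": [0,0,0],"turn": [0,0,0],"jaw": 0.03}
  ],
  "squeeze": 60
}}

```text
time: 4.53
tcp_pos: [0.4352, -0.0123, 0.0419]
tcp_rot: [-0.37, 0.371, 0.602, -0.602]
wrist_force: [-0.8, -1.1, 7.1]
finger_gap: 0.0354
```

```bash
python3 look.py c side,330,150,130,110,6 top,340,250,110,90,7
python3 - <<'E'
from st import *
show()
E
```

```text
t 4.62 tcp [435.2 -12.3  41.9] x [-0.45   0.893 -0.001] y [ 0.001 -0.    -1.   ] z [-0.893 -0.45  -0.001] jawyaw 116.77
F [-0.18 -1.33  6.25] M [-0.272  0.113 -0.059] gap 35.3 q [-0.028  0.214 -0.541  0.814 -0.    -0.495]
```

View pics/c_side.png

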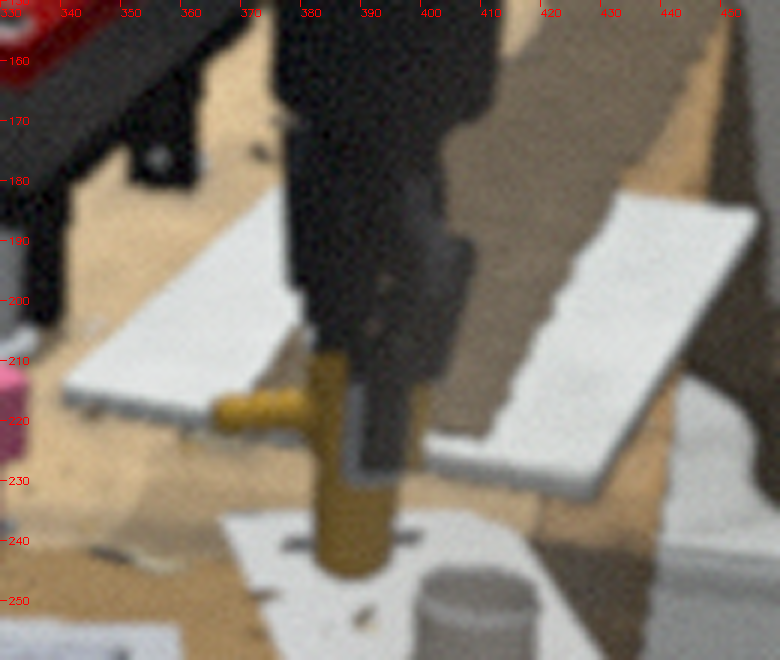

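Call:
{"name": "move_arm", "arguments": {
  "deltas": [
    {"travel": [0,-0.01,0],"turn": [0,0,0],"jaw": 0.03},
    {"travel": [0,-0.02,0],"turn": [0,0,0],"jaw": 0.03},
    {"travel": [0,-0.025,0],"turn": [0,0,0],"jaw": 0.03},
    {"travel": [0,-0.025,0],"turn": [0,0,0],"jaw": 0.03},
    {"travel": [0,-0.02,0],"turn": [0,0,0],"jaw": 0.03},
    {"travel": [0,0,0],"turn": [0,0,0],"jaw": 0.03}
  ]
}}

```text
time: 5.38
tcp_pos: [0.4355, -0.0122, 0.1427]
tcp_rot: [-0.37, 0.371, 0.603, -0.602]
wrist_force: [0.2, -0.2, -1.9]
finger_gap: 0.0352
```

```bash
python3 look.py d side,330,130,130,110,6 top,340,250,110,90,7
python3 - <<'E'
from st import *
show()
togo([.4963,.2067,.142],100.9)
E
```

```text
t 5.47 tcp [434.5 -12.2 140.9] x [-0.451  0.893  0.   ] y [-0.  0. -1.] z [-0.893 -0.451  0.   ] jawyaw 116.78
F [ 0.03 -0.04 -2.25] M [ 0.014 -0.033  0.005] gap 35.43 q [-0.028  0.119 -0.38   1.072  0.    -0.495]
travel mm (tool axes now) [ 167.54   -1.06 -153.82] turn deg [-1.000e-02  1.588e+01  0.000e+00]
```

View pics/d_side.png

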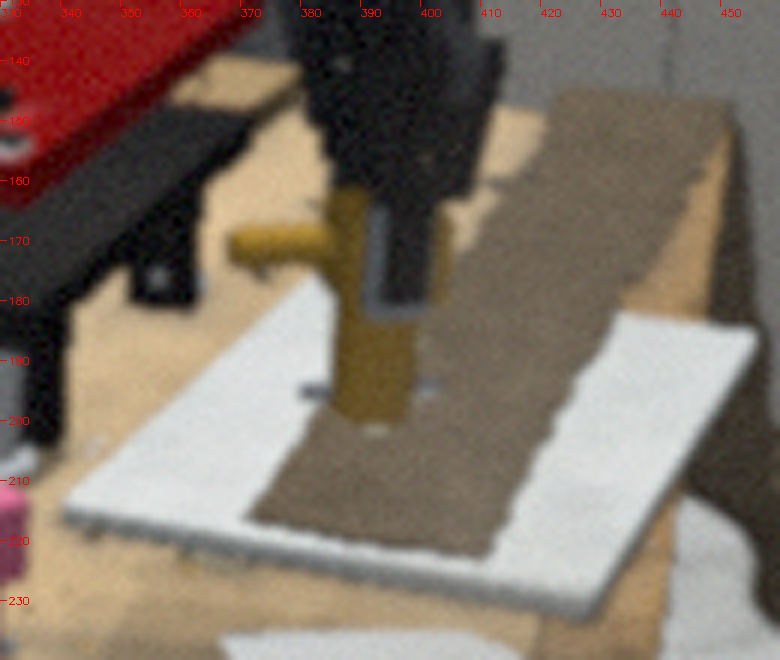

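View pics/d_top.png

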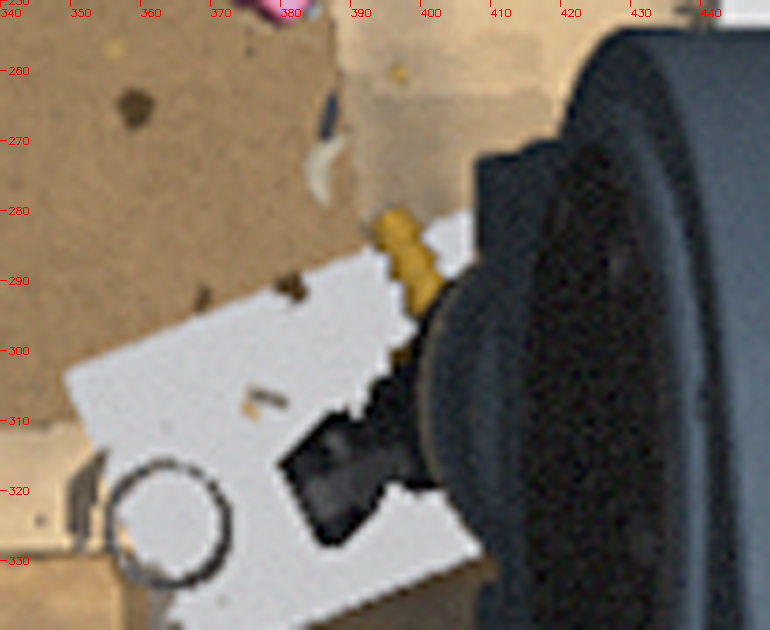

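```bash
cat > el.py <<'E'
import sys
from h import *
def elpts(tcp,yaw,off,dx,dy=0):
    # off = elbow origin below tcp
    a=np.radians(yaw); ex=np.array([np.cos(a),np.sin(a),0]); ey=np.array([-ex[1],ex[0],0])
    o=np.array(tcp)-[0,0,off]+dx*ex+dy*ey
    return {"pin+":o+.025*ex+[0,0,.01],"pin-":o-.025*ex+[0,0,.01],"pinmid":o+[0,0,.01],"foot":o,"barbend":o+.053*ex+[0,0,.062],"stemL@20":o+[0,0,.02]+.015*np.array([1,0,0]),"stemR@20":o+[0,0,.02]-.015*np.array([1,0,0])}
E
python3 - <<'E'
import pickle
from el import *
f=pickle.load(open("f_d.pkl","rb"))
for dx in(0,.003):
  P=elpts([.4350,-.0122,.1422],26.77,.041,dx)
  print(dx,{k:proj(f["side"],v)[0].round(1).tolist() for k,v in P.items()}, "top barb",proj(f["top"],P["barbend"])[0].round(1))
E
```

```text
0 {'pin+': [378.6, 194.9], 'pin-': [402.3, 193.5], 'pinmid': [390.5, 194.2], 'foot': [390.1, 198.9], 'barbend': [366.5, 170.7], 'stemL@20': [383.4, 188.8], 'stemR@20': [398.4, 190.2]} top barb [395.2 279.3]
0.003 {'pin+': [377.1, 195.0], 'pin-': [400.9, 193.6], 'pinmid': [389.0, 194.3], 'foot': [388.7, 199.0], 'barbend': [365.0, 170.7], 'stemL@20': [381.9, 188.8], 'stemR@20': [396.9, 190.3]} top barb [394.4 277.9]
```

Call:
{"name": "move_arm", "arguments": {
  "deltas": [
    {"travel": [0.0279,0,-0.0256],"turn": [0,0,0],"jaw": 0.03},
    {"travel": [0.0279,0,-0.0256],"turn": [0,0,0],"jaw": 0.03},
    {"travel": [0.0279,0,-0.0256],"turn": [0,0,0],"jaw": 0.03},
    {"travel": [0.0279,0,-0.0256],"turn": [0,0,0],"jaw": 0.03},
    {"travel": [0.0279,0,-0.0256],"turn": [0,0,0],"jaw": 0.03},
    {"travel": [0.0279,0,-0.0256],"turn": [0,0,0],"jaw": 0.03},
    {"travel": [0,0,0],"turn": [0,8,0],"jaw": 0.03},
    {"travel": [0,0,0],"turn": [0,7.9,0],"jaw": 0.03},
    {"travel": [0,0.01,0],"turn": [0,0,0],"jaw": 0.03},
    {"travel": [0,0.01,0],"turn": [0,0,0],"jaw": 0.03},
    {"travel": [0,0,0],"turn": [0,0,0],"jaw": 0.03},
    {"travel": [0,0,0],"turn": [0,0,0],"jaw": 0.03}
  ]
}}

```text
time: 6.98
tcp_pos: [0.4963, 0.2063, 0.1213]
tcp_rot: [0.45, -0.45, -0.545, 0.545]
wrist_force: [-0.6, -0.0, -1.0]
finger_gap: 0.0353
```

```bash
python3 look.py e side,280,190,100,95,8 top,260,215,100,85,8
python3 - <<'E'
from st import *
show()
togo([.4963,.2067,.122],100.9)
E
```

```text
t 7.08 tcp [496.6 206.5 121.6] x [-0.189  0.982  0.   ] y [ 0.  0. -1.] z [-0.982 -0.189 -0.001] jawyaw 100.9
F [ 0.75 -0.49 -1.87] M [-0.001  0.024 -0.002] gap 35.03 q [ 0.394  0.334 -0.154  1.082  0.     0.204]
travel mm (tool axes now) [ 0.26 -0.4   0.23] turn deg [0.03 0.   0.01]
```

View pics/e_side.png

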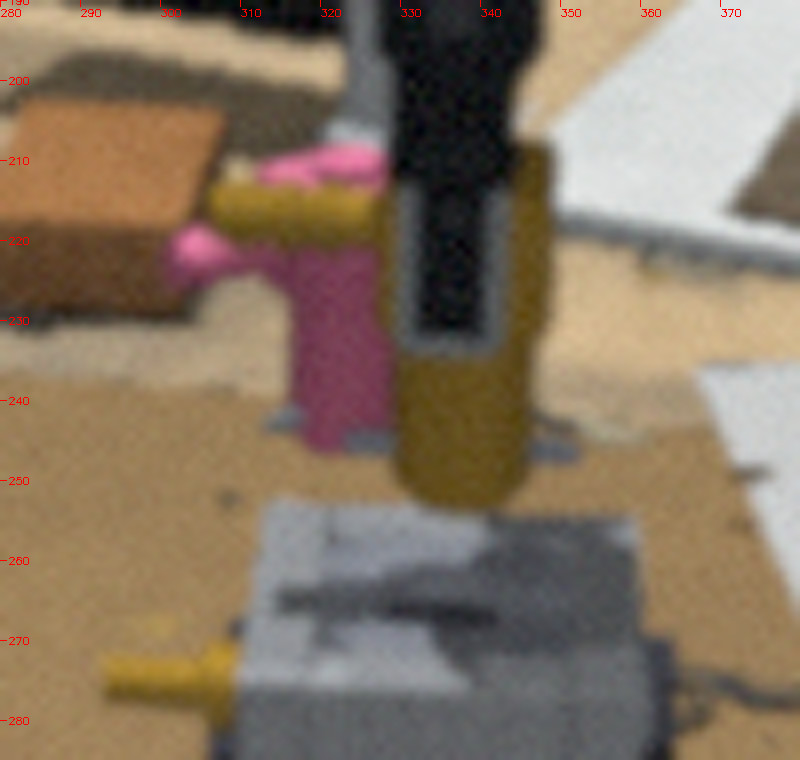

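View pics/e_top.png

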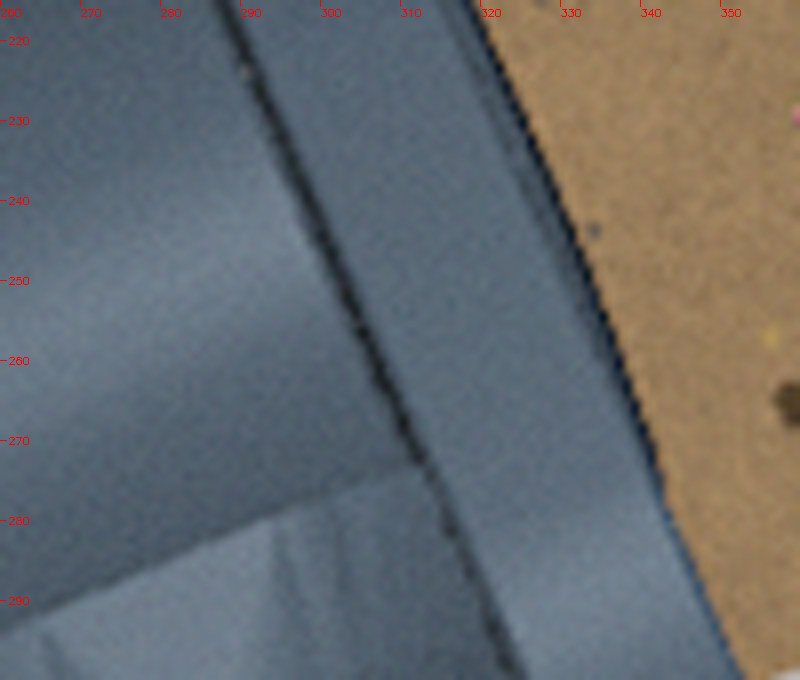

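```bash
python3 - <<'E'
import pickle
from el import *
f=pickle.load(open("f_e.pkl","rb"))["side"]
for b in([.4952,.2070],[.495,.2075],[.4963,.2067],[.4937,.2075]):
  P=elpts([*b,.1216],10.9,.041,0)
  print(b,{k:proj(f,v)[0].round(1).tolist() for k,v in P.items()}, "mouth",proj(f,[*b,.055])[0].round(1))
E
```

```text
[0.4952, 0.207] {'pin+': [321.1, 244.4], 'pin-': [350.8, 245.7], 'pinmid': [336.0, 245.0], 'foot': [335.8, 250.3], 'barbend': [304.7, 215.2], 'stemL@20': [327.4, 238.5], 'stemR@20': [344.9, 240.7]} mouth [335.4 263.8]
[0.495, 0.2075] {'pin+': [321.2, 244.5], 'pin-': [350.9, 245.8], 'pinmid': [336.0, 245.2], 'foot': [335.8, 250.5], 'barbend': [304.7, 215.3], 'stemL@20': [327.5, 238.7], 'stemR@20': [344.9, 240.9]} mouth [335.4 263.9]
[0.4963, 0.2067] {'pin+': [320.6, 244.2], 'pin-': [350.2, 245.5], 'pinmid': [335.4, 244.9], 'foot': [335.2, 250.2], 'barbend': [304.1, 215.0], 'stemL@20': [326.9, 238.4], 'stemR@20': [344.3, 240.6]} mouth [334.8 263.6]
[0.4937, 0.2075] {'pin+': [321.9, 244.6], 'pin-': [351.7, 245.9], 'pinmid': [336.8, 245.2], 'foot': [336.6, 250.6], 'barbend': [305.5, 215.4], 'stemL@20': [328.2, 238.8], 'stemR@20': [345.7, 241.0]} mouth [336.2 264. ]
```

Call:
{"name": "move_arm", "arguments": {
  "deltas": [
    {"travel": [0,0,-0.0015],"turn": [0,0,0],"jaw": 0.03},
    {"travel": [0,0.01,0],"turn": [0,0,0],"jaw": 0.03},
    {"travel": [0,0.01,0],"turn": [0,0,0],"jaw": 0.03},
    {"travel": [0,0.003,0],"turn": [0,0,0],"jaw": 0.03},
    {"travel": [0,0.002,0],"turn": [0,0,0],"jaw": 0.03},
    {"travel": [0,0,0],"turn": [0,0,0],"jaw": 0.03},
    {"travel": [0,0,0],"turn": [0,0,0],"jaw": 0.03}
  ]
}}

```text
time: 7.95
tcp_pos: [0.498, 0.2068, 0.0965]
tcp_rot: [-0.45, 0.45, 0.545, -0.545]
wrist_force: [0.2, -0.1, -1.4]
finger_gap: 0.0353
```

```bash
python3 look.py g side,290,210,90,80,8
python3 - <<'E'
from st import *
show()
E
```

```text
t 8.05 tcp [498.  206.8  96.5] x [-0.189  0.982  0.   ] y [ 0.  0. -1.] z [-0.982 -0.189 -0.   ] jawyaw 100.88
F [ 0.54  0.02 -1.82] M [-0.02  -0.024  0.017] gap 35.04 q [ 0.394  0.355 -0.192  1.024 -0.     0.204]
```

View pics/g_side.png

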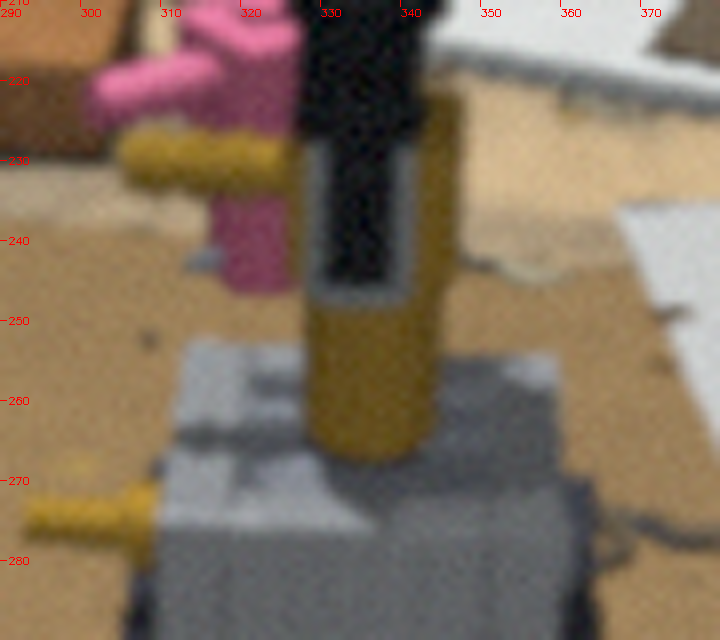

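Call:
{"name": "move_arm", "arguments": {
  "deltas": [
    {"travel": [0,0.001,0],"turn": [0,0,0],"jaw": 0.03},
    {"travel": [0,0.001,0],"turn": [0,0,0],"jaw": 0.03},
    {"travel": [0,0.001,0],"turn": [0,0,0],"jaw": 0.03},
    {"travel": [0,0.001,0],"turn": [0,0,0],"jaw": 0.03},
    {"travel": [0,0,0],"turn": [0,0,0],"jaw": 0.03}
  ]
}}

```text
time: 8.68
tcp_pos: [0.4978, 0.2067, 0.0922]
tcp_rot: [0.45, -0.45, -0.545, 0.545]
wrist_force: [-0.4, 0.1, -1.3]
finger_gap: 0.0354
```

```bash
python3 -c "
from st import *
show()"
```

```text
t 8.68 tcp [497.8 206.7  92.2] x [-0.189  0.982 -0.   ] y [-0. -0. -1.] z [-0.982 -0.189  0.   ] jawyaw 100.87
F [-0.44  0.07 -1.26] M [ 0.005 -0.069 -0.032] gap 35.44 q [ 0.394  0.358 -0.198  1.015  0.     0.204]
```

Call:
{"name": "move_arm", "arguments": {
  "deltas": [
    {"travel": [0,0.001,0],"turn": [0,0,0],"jaw": 0.03},
    {"travel": [0,0.001,0],"turn": [0,0,0],"jaw": 0.03},
    {"travel": [0,0.001,0],"turn": [0,0,0],"jaw": 0.03},
    {"travel": [0,0.001,0],"turn": [0,0,0],"jaw": 0.03},
    {"travel": [0,0.001,0],"turn": [0,0,0],"jaw": 0.03},
    {"travel": [0,0,0],"turn": [0,0,0],"jaw": 0.03}
  ]
}}

```text
time: 9.43
tcp_pos: [0.4978, 0.2067, 0.0872]
tcp_rot: [0.45, -0.45, -0.545, 0.545]
wrist_force: [0.2, -0.5, -1.1]
finger_gap: 0.0355
```

```bash
python3 look.py i side,290,210,90,80,8; python3 -c "
from st import *
show()"
```

```text
t 9.53 tcp [497.9 206.7  87.3] x [-0.189  0.982  0.   ] y [ 0.  0. -1.] z [-0.982 -0.189 -0.   ] jawyaw 100.87
F [ 0.37 -0.27 -0.74] M [ 0.033 -0.019  0.043] gap 35.39 q [ 0.394  0.362 -0.206  1.003 -0.     0.204]
```

View pics/i_side.png

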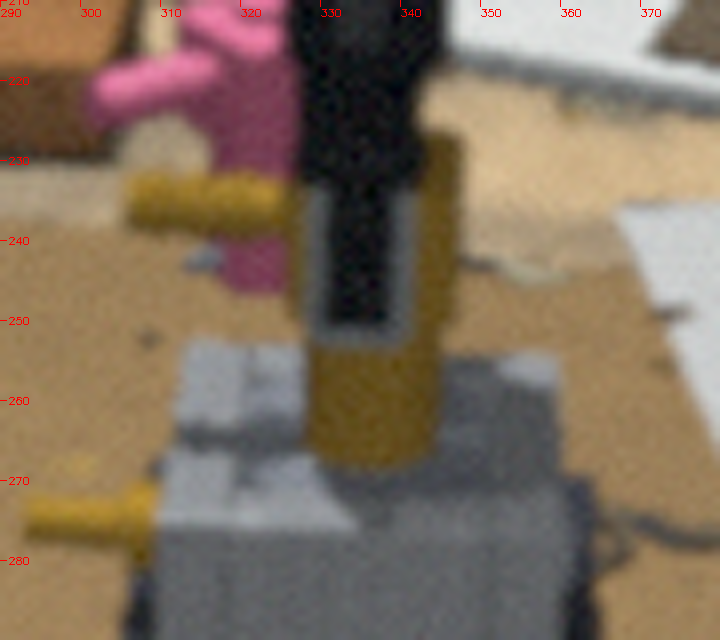

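Call:
{"name": "move_arm", "arguments": {
  "deltas": [
    {"travel": [0,0.001,0],"turn": [0,0,0],"jaw": 0.03},
    {"travel": [0,0.001,0],"turn": [0,0,0],"jaw": 0.03},
    {"travel": [0,0.001,0],"turn": [0,0,0],"jaw": 0.03},
    {"travel": [0,0.001,0],"turn": [0,0,0],"jaw": 0.03},
    {"travel": [0,0.001,0],"turn": [0,0,0],"jaw": 0.03},
    {"travel": [0,0,0],"turn": [0,0,0],"jaw": 0.03}
  ]
}}

```text
time: 10.28
tcp_pos: [0.4978, 0.2067, 0.0822]
tcp_rot: [0.45, -0.45, -0.545, 0.545]
wrist_force: [0.3, 0.7, -1.0]
finger_gap: 0.0355
```

```bash
python3 -c "
from st import *
show()"
```

```text
t 10.28 tcp [497.8 206.7  82.2] x [-0.189  0.982 -0.   ] y [-0. -0. -1.] z [-0.982 -0.189  0.   ] jawyaw 100.88
F [ 0.26  0.67 -0.98] M [-0.05  -0.04   0.011] gap 35.53 q [ 0.394  0.366 -0.214  0.991 -0.     0.204]
```

Pins are below the block's top (foot at about 41 mm) with no resistance, so I carry on down.

Call:
{"name": "move_arm", "arguments": {
  "deltas": [
    {"travel": [0,0.0015,0],"turn": [0,0,0],"jaw": 0.03},
    {"travel": [0,0.0015,0],"turn": [0,0,0],"jaw": 0.03},
    {"travel": [0,0.0015,0],"turn": [0,0,0],"jaw": 0.03},
    {"travel": [0,0.0015,0],"turn": [0,0,0],"jaw": 0.03},
    {"travel": [0,0.0015,0],"turn": [0,0,0],"jaw": 0.03},
    {"travel": [0,0.0015,0],"turn": [0,0,0],"jaw": 0.03},
    {"travel": [0,0.0015,0],"turn": [0,0,0],"jaw": 0.03},
    {"travel": [0,0.0015,0],"turn": [0,0,0],"jaw": 0.03},
    {"travel": [0,0,0],"turn": [0,0,0],"jaw": 0.03}
  ]
}}

```text
time: 11.4
tcp_pos: [0.4978, 0.2067, 0.0702]
tcp_rot: [0.45, -0.45, -0.545, 0.545]
wrist_force: [0.6, -0.6, -2.0]
finger_gap: 0.0357
```

```bash
python3 -c "
from st import *
show()"
```

```text
t 11.4 tcp [497.8 206.7  70.2] x [-0.189  0.982 -0.   ] y [-0. -0. -1.] z [-0.982 -0.189  0.   ] jawyaw 100.88
F [ 0.61 -0.59 -2.01] M [-0.048  0.004 -0.005] gap 35.73 q [ 0.394  0.376 -0.232  0.963 -0.     0.204]
```

Call:
{"name": "move_arm", "arguments": {
  "deltas": [
    {"travel": [0,0.001,0],"turn": [0,0,0],"jaw": 0.03},
    {"travel": [0,0.001,0],"turn": [0,0,0],"jaw": 0.03},
    {"travel": [0,0.001,0],"turn": [0,0,0],"jaw": 0.03},
    {"travel": [0,0,0],"turn": [0,0,0],"jaw": 0.03}
  ]
}}

```text
time: 11.9
tcp_pos: [0.4978, 0.2067, 0.0672]
tcp_rot: [0.45, -0.45, -0.545, 0.545]
wrist_force: [0.3, 0.3, -1.3]
finger_gap: 0.0349
```

Call:
{"name": "move_arm", "arguments": {
  "deltas": [
    {"travel": [0,0.001,0],"turn": [0,0,0],"jaw": 0.03},
    {"travel": [0,0,0],"turn": [0,0,0],"jaw": 0.03}
  ]
}}

```text
time: 12.15
tcp_pos: [0.4978, 0.2067, 0.0662]
tcp_rot: [0.45, -0.45, -0.545, 0.545]
wrist_force: [-0.0, 0.0, -1.7]
finger_gap: 0.0355
```

Call:
{"name": "move_arm", "arguments": {
  "deltas": [
    {"travel": [0,0.001,0],"turn": [0,0,0],"jaw": 0.03},
    {"travel": [0,0,0],"turn": [0,0,0],"jaw": 0.03}
  ]
}}

```text
time: 12.4
tcp_pos: [0.4978, 0.2067, 0.0652]
tcp_rot: [0.45, -0.45, -0.545, 0.545]
wrist_force: [-0.6, 0.4, -1.8]
finger_gap: 0.0356
```

Call:
{"name": "move_arm", "arguments": {
  "deltas": [
    {"travel": [0,0.001,0],"turn": [0,0,0],"jaw": 0.03},
    {"travel": [0,0,0],"turn": [0,0,0],"jaw": 0.03}
  ]
}}

```text
time: 12.65
tcp_pos: [0.4978, 0.2067, 0.0642]
tcp_rot: [0.45, -0.45, -0.545, 0.545]
wrist_force: [0.2, 0.2, -1.8]
finger_gap: 0.0353
```

Call:
{"name": "move_arm", "arguments": {
  "deltas": [
    {"travel": [0,0.001,0],"turn": [0,0,0],"jaw": 0.03},
    {"travel": [0,0,0],"turn": [0,0,0],"jaw": 0.03}
  ]
}}

```text
time: 12.9
tcp_pos: [0.4978, 0.2067, 0.0632]
tcp_rot: [0.45, -0.45, -0.545, 0.545]
wrist_force: [0.5, 0.8, -1.0]
finger_gap: 0.0351
```

Call:
{"name": "move_arm", "arguments": {
  "deltas": [
    {"travel": [0,0.0005,0],"turn": [0,0,0],"jaw": 0.03},
    {"travel": [0,0,0],"turn": [0,0,0],"jaw": 0.03}
  ]
}}

```text
time: 13.15
tcp_pos: [0.4978, 0.2067, 0.0628]
tcp_rot: [0.45, -0.45, -0.545, 0.545]
wrist_force: [-0.0, 0.9, -0.9]
finger_gap: 0.0354
```

Call:
{"name": "move_arm", "arguments": {
  "deltas": [
    {"travel": [0,0.0005,0],"turn": [0,0,0],"jaw": 0.03},
    {"travel": [0,0,0],"turn": [0,0,0],"jaw": 0.03}
  ]
}}

```text
time: 13.4
tcp_pos: [0.4979, 0.2067, 0.0623]
tcp_rot: [-0.45, 0.45, 0.545, -0.545]
wrist_force: [-0.9, -0.5, -0.5]
finger_gap: 0.0353
```

Call:
{"name": "move_arm", "arguments": {
  "deltas": [
    {"travel": [0,0.0005,0],"turn": [0,0,0],"jaw": 0.03},
    {"travel": [0,0,0],"turn": [0,0,0],"jaw": 0.03}
  ]
}}

```text
time: 13.65
tcp_pos: [0.4979, 0.2067, 0.0619]
tcp_rot: [-0.45, 0.45, 0.545, -0.545]
wrist_force: [0.1, -0.8, 1.4]
finger_gap: 0.0355
```

Call:
{"name": "move_arm", "arguments": {
  "deltas": [
    {"travel": [0,0,0],"turn": [0,0,0],"jaw": 0.03}
  ]
}}

```text
time: 13.78
tcp_pos: [0.4979, 0.2068, 0.0619]
tcp_rot: [-0.45, 0.45, 0.545, -0.545]
wrist_force: [-0.2, -0.3, 1.7]
finger_gap: 0.0354
```

Call:
{"name": "move_arm", "arguments": {
  "deltas": [
    {"travel": [0,-0.0003,0],"turn": [0,0,0],"jaw": 0.03},
    {"travel": [-0.0001,0,0],"turn": [0,5,0],"jaw": 0.03},
    {"travel": [-0.0001,0,0],"turn": [0,5,0],"jaw": 0.03},
    {"travel": [0,0,0],"turn": [0,0,0],"jaw": 0.03},
    {"travel": [0,0,0],"turn": [0,0,0],"jaw": 0.03}
  ]
}}

```text
time: 14.4
tcp_pos: [0.4979, 0.2065, 0.0621]
tcp_rot: [-0.496, 0.496, 0.504, -0.504]
wrist_force: [0.8, -1.2, -0.4]
finger_gap: 0.0356
```

```bash
python3 -c "
from st import *
show()"
```

```text
t 14.4 tcp [497.9 206.5  62.1] x [-0.017  1.    -0.   ] y [ 0. -0. -1.] z [-1.    -0.017 -0.   ] jawyaw 90.99
F [ 0.79 -1.21 -0.44] M [-0.295 -0.179  0.001] gap 35.57 q [ 0.393  0.383 -0.243  0.944 -0.     0.376]
```

Call:
{"name": "move_arm", "arguments": {
  "deltas": [
    {"travel": [-0.0001,0,0],"turn": [0,5,0],"jaw": 0.03},
    {"travel": [0,0,0],"turn": [0,0,0],"jaw": 0.03}
  ]
}}

```text
time: 14.65
tcp_pos: [0.498, 0.2063, 0.0621]
tcp_rot: [-0.517, 0.517, 0.482, -0.482]
wrist_force: [1.2, -2.6, 0.7]
finger_gap: 0.0353
```

```bash
python3 -c "
from st import *
show()"
```

```text
t 14.65 tcp [498.  206.3  62.1] x [ 0.071  0.998 -0.   ] y [ 0. -0. -1.] z [-0.998  0.071 -0.   ] jawyaw 85.95
F [ 1.16 -2.6   0.67] M [-0.567 -0.268 -0.009] gap 35.34 q [ 0.393  0.383 -0.244  0.944 -0.     0.464]
```

Call:
{"name": "move_arm", "arguments": {
  "deltas": [
    {"travel": [-0.0001,0,0],"turn": [0,5,0],"jaw": 0.03},
    {"travel": [0,0,0],"turn": [0,0,0],"jaw": 0.03}
  ]
}}

```text
time: 14.9
tcp_pos: [0.498, 0.2061, 0.0621]
tcp_rot: [-0.537, 0.538, 0.459, -0.459]
wrist_force: [1.5, -4.3, 0.2]
finger_gap: 0.0355
```

```bash
python3 -c "
from st import *
show()"
```

```text
t 14.9 tcp [498.  206.1  62.1] x [ 0.156  0.988 -0.   ] y [ 0. -0. -1.] z [-0.988  0.156 -0.   ] jawyaw 81.02
F [ 1.52 -4.3   0.22] M [-0.898 -0.42   0.036] gap 35.49 q [ 0.393  0.383 -0.244  0.944 -0.     0.549]
```

Call:
{"name": "move_arm", "arguments": {
  "deltas": [
    {"travel": [-0.0005,0,-0.0003],"turn": [0,0,0],"jaw": 0.03},
    {"travel": [0,0,0],"turn": [0,0,0],"jaw": 0.03}
  ]
}}

```text
time: 15.15
tcp_pos: [0.4981, 0.206, 0.0621]
tcp_rot: [0.538, -0.538, -0.459, 0.459]
wrist_force: [1.1, 0.0, -1.4]
finger_gap: 0.0353
```

```bash
python3 -c "
from st import *
show()"
```

```text
t 15.15 tcp [498.1 206.   62.1] x [0.157 0.988 0.   ] y [-0.  0. -1.] z [-0.988  0.157  0.   ] jawyaw 80.98
F [ 1.14  0.   -1.35] M [-0.138 -0.202  0.002] gap 35.28 q [ 0.392  0.383 -0.244  0.944  0.     0.549]
```

Call:
{"name": "move_arm", "arguments": {
  "deltas": [
    {"travel": [0,0.0003,0],"turn": [0,0,0],"jaw": 0.03},
    {"travel": [0,0,0],"turn": [0,0,0],"jaw": 0.03}
  ]
}}

```text
time: 15.4
tcp_pos: [0.4981, 0.206, 0.0619]
tcp_rot: [0.538, -0.538, -0.459, 0.459]
wrist_force: [1.0, 0.8, 1.2]
finger_gap: 0.0354
```

Call:
{"name": "move_arm", "arguments": {
  "deltas": [
    {"travel": [-0.0002,0,0],"turn": [0,5,0],"jaw": 0.03},
    {"travel": [0,0,0],"turn": [0,0,0],"jaw": 0.03}
  ]
}}

```text
time: 15.65
tcp_pos: [0.4981, 0.2056, 0.0618]
tcp_rot: [-0.558, 0.558, 0.435, -0.435]
wrist_force: [0.3, -1.1, 1.6]
finger_gap: 0.0352
```

```bash
python3 -c "
from st import *
show()"
```

```text
t 15.65 tcp [498.1 205.6  61.8] x [0.244 0.97  0.   ] y [ 0.  0. -1.] z [-0.97   0.244 -0.   ] jawyaw 75.9
F [ 0.31 -1.11  1.57] M [-0.223 -0.174 -0.012] gap 35.23 q [ 0.391  0.383 -0.244  0.943 -0.     0.637]
```

Call:
{"name": "move_arm", "arguments": {
  "deltas": [
    {"travel": [-0.0002,0,0],"turn": [0,5,0],"jaw": 0.03},
    {"travel": [0,0,0],"turn": [0,0,0],"jaw": 0.03}
  ]
}}

```text
time: 15.9
tcp_pos: [0.4981, 0.2054, 0.0619]
tcp_rot: [-0.576, 0.576, 0.411, -0.411]
wrist_force: [1.5, -2.0, 0.4]
finger_gap: 0.0349
```

```bash
python3 -c "
from st import *
show()"
```

```text
t 15.9 tcp [498.1 205.4  61.9] x [0.326 0.946 0.   ] y [ 0. -0. -1.] z [-0.946  0.326 -0.   ] jawyaw 71.0
F [ 1.46 -1.97  0.39] M [-0.214 -0.226 -0.012] gap 34.94 q [ 0.391  0.383 -0.245  0.943 -0.     0.723]
```

Call:
{"name": "move_arm", "arguments": {
  "deltas": [
    {"travel": [-0.0002,0,0],"turn": [0,5,0],"jaw": 0.03},
    {"travel": [0,0,0],"turn": [0,0,0],"jaw": 0.03}
  ]
}}

```text
time: 16.15
tcp_pos: [0.498, 0.2051, 0.0618]
tcp_rot: [-0.593, 0.593, 0.385, -0.385]
wrist_force: [1.5, -1.1, 1.4]
finger_gap: 0.0356
```

```bash
python3 -c "
from st import *
show()"
```

```text
t 16.15 tcp [498.  205.1  61.8] x [ 0.406  0.914 -0.   ] y [ 0. -0. -1.] z [-0.914  0.406 -0.   ] jawyaw 66.04
F [ 1.49 -1.07  1.43] M [-0.418 -0.428 -0.066] gap 35.59 q [ 0.391  0.383 -0.245  0.943 -0.     0.809]
```

Call:
{"name": "move_arm", "arguments": {
  "deltas": [
    {"travel": [-0.0001,0,0],"turn": [0,3,0],"jaw": 0.03},
    {"travel": [0,0,0],"turn": [0,0,0],"jaw": 0.03}
  ]
}}

```text
time: 16.4
tcp_pos: [0.498, 0.205, 0.0618]
tcp_rot: [-0.603, 0.603, 0.37, -0.37]
wrist_force: [1.9, -3.5, 0.4]
finger_gap: 0.0354
```

```bash
python3 -c "
from st import *
show()"
```

```text
t 16.4 tcp [498.  205.   61.8] x [ 0.453  0.891 -0.   ] y [ 0. -0. -1.] z [-0.891  0.453 -0.   ] jawyaw 63.06
F [ 1.88 -3.54  0.42] M [-0.734 -0.392  0.02 ] gap 35.36 q [ 0.391  0.383 -0.245  0.943 -0.     0.861]
```

Call:
{"name": "move_arm", "arguments": {
  "deltas": [
    {"travel": [-0.0001,0,0],"turn": [0,3,0],"jaw": 0.03},
    {"travel": [0,0,0],"turn": [0,0,0],"jaw": 0.03}
  ]
}}

```text
time: 16.65
tcp_pos: [0.4979, 0.2049, 0.0618]
tcp_rot: [-0.612, 0.612, 0.354, -0.354]
wrist_force: [1.8, -4.0, 1.2]
finger_gap: 0.0352
```

```bash
python3 -c "
from st import *
show()"
```

```text
t 16.65 tcp [497.9 204.9  61.8] x [ 0.499  0.866 -0.   ] y [ 0. -0. -1.] z [-0.866  0.499 -0.   ] jawyaw 60.03
F [ 1.77 -4.    1.15] M [-0.887 -0.495  0.088] gap 35.24 q [ 0.391  0.382 -0.246  0.943 -0.     0.914]
```

Call:
{"name": "move_arm", "arguments": {
  "deltas": [
    {"travel": [-0.0004,0,-0.0006],"turn": [0,0,0],"jaw": 0.03},
    {"travel": [0,0,0],"turn": [0,0,0],"jaw": 0.03}
  ]
}}

```text
time: 16.9
tcp_pos: [0.4981, 0.2047, 0.0618]
tcp_rot: [0.613, -0.612, -0.353, 0.353]
wrist_force: [1.0, 0.2, 0.7]
finger_gap: 0.0356
```

Call:
{"name": "move_arm", "arguments": {
  "deltas": [
    {"travel": [-0.0001,0,0],"turn": [0,3,0],"jaw": 0.03},
    {"travel": [0,0,0],"turn": [0,0,0],"jaw": 0.03}
  ]
}}

```text
time: 17.15
tcp_pos: [0.4981, 0.2045, 0.0618]
tcp_rot: [0.622, -0.621, -0.337, 0.337]
wrist_force: [0.7, 0.5, 1.2]
finger_gap: 0.0353
```

```bash
python3 -c "
from st import *
show()"
```

```text
t 17.15 tcp [498.1 204.5  61.8] x [0.546 0.838 0.   ] y [-0.  0. -1.] z [-0.838  0.546  0.   ] jawyaw 56.93
F [0.7  0.48 1.21] M [ 0.198 -0.252 -0.007] gap 35.33 q [ 0.389  0.382 -0.246  0.943  0.     0.966]
```

44° turned and still free (Fz about +1.2, Mz about 0), so I go on in 3° steps.

Call:
{"name": "move_arm", "arguments": {
  "deltas": [
    {"travel": [-0.0001,0,0],"turn": [0,3,0],"jaw": 0.03},
    {"travel": [0,0,0],"turn": [0,0,0],"jaw": 0.03}
  ]
}}

```text
time: 17.4
tcp_pos: [0.4981, 0.2043, 0.0618]
tcp_rot: [0.63, -0.63, -0.321, 0.321]
wrist_force: [1.0, 0.3, 1.0]
finger_gap: 0.0356
```

```bash
python3 -c "
from st import *
show()"
```

```text
t 17.4 tcp [498.1 204.3  61.8] x [0.588 0.809 0.   ] y [ 0.  0. -1.] z [-0.809  0.588  0.   ] jawyaw 53.97
F [0.95 0.34 1.04] M [ 0.157 -0.314 -0.045] gap 35.56 q [ 0.389  0.382 -0.246  0.943  0.     1.018]
```

Call:
{"name": "move_arm", "arguments": {
  "deltas": [
    {"travel": [-0.0001,0,0],"turn": [0,3,0],"jaw": 0.03},
    {"travel": [0,0,0],"turn": [0,0,0],"jaw": 0.03}
  ]
}}

```text
time: 17.65
tcp_pos: [0.4981, 0.2042, 0.0619]
tcp_rot: [0.638, -0.638, -0.304, 0.304]
wrist_force: [1.6, -0.2, 0.4]
finger_gap: 0.0353
```

```bash
python3 -c "
from st import *
show()"
```

```text
t 17.65 tcp [498.1 204.2  61.9] x [0.629 0.777 0.   ] y [ 0.  0. -1.] z [-0.777  0.629 -0.   ] jawyaw 50.99
F [ 1.62 -0.18  0.42] M [ 0.122 -0.408  0.019] gap 35.31 q [ 0.389  0.382 -0.246  0.942  0.     1.07 ]
```

Call:
{"name": "move_arm", "arguments": {
  "deltas": [
    {"travel": [-0.0001,0,-0.0001],"turn": [0,3,0],"jaw": 0.03},
    {"travel": [0,0,0],"turn": [0,0,0],"jaw": 0.03}
  ]
}}

```text
time: 17.9
tcp_pos: [0.4981, 0.204, 0.0618]
tcp_rot: [0.646, -0.646, -0.288, 0.288]
wrist_force: [1.8, -0.3, 1.2]
finger_gap: 0.0352
```

```bash
python3 -c "
from st import *
show()"
```

```text
t 17.9 tcp [498.1 204.   61.8] x [0.669 0.743 0.   ] y [ 0.  0. -1.] z [-0.743  0.669  0.   ] jawyaw 48.0
F [ 1.8  -0.28  1.18] M [-0.015 -0.326 -0.01 ] gap 35.24 q [ 0.389  0.382 -0.246  0.943  0.     1.122]
```

Call:
{"name": "move_arm", "arguments": {
  "deltas": [
    {"travel": [-0.0001,0,-0.0001],"turn": [0,3,0],"jaw": 0.03},
    {"travel": [0,0,0],"turn": [0,0,0],"jaw": 0.03}
  ]
}}

```text
time: 18.15
tcp_pos: [0.498, 0.2038, 0.0618]
tcp_rot: [0.653, -0.653, -0.271, 0.271]
wrist_force: [1.0, 0.1, 0.6]
finger_gap: 0.0356
```

```bash
python3 -c "
from st import *
show()"
```

```text
t 18.15 tcp [498.  203.8  61.8] x [ 0.707  0.707 -0.   ] y [-0. -0. -1.] z [-0.707  0.707  0.   ] jawyaw 45.0
F [0.99 0.06 0.6 ] M [-0.011 -0.212  0.048] gap 35.57 q [ 0.388  0.382 -0.246  0.943  0.     1.174]
```

Call:
{"name": "move_arm", "arguments": {
  "deltas": [
    {"travel": [-0.0001,-0.0003,0],"turn": [0,3,0],"jaw": 0.03},
    {"travel": [0,0,0],"turn": [0,0,0],"jaw": 0.03}
  ]
}}

```text
time: 18.4
tcp_pos: [0.4979, 0.2038, 0.062]
tcp_rot: [-0.66, 0.66, 0.253, -0.254]
wrist_force: [2.5, 0.1, -0.4]
finger_gap: 0.0355
```

```bash
python3 -c "
from st import *
show()"
```

```text
t 18.4 tcp [497.9 203.8  62. ] x [ 0.743  0.669 -0.   ] y [-0. -0. -1.] z [-0.669  0.743  0.   ] jawyaw 42.01
F [ 2.51  0.06 -0.38] M [-0.059 -0.365 -0.096] gap 35.52 q [ 0.388  0.382 -0.246  0.943 -0.     1.226]
```

Call:
{"name": "move_arm", "arguments": {
  "deltas": [
    {"travel": [0,0,0],"turn": [0,0,0],"jaw": 0.03}
  ]
}}

```text
time: 18.52
tcp_pos: [0.4979, 0.2037, 0.062]
tcp_rot: [-0.66, 0.66, 0.253, -0.253]
wrist_force: [1.1, -0.4, 0.3]
finger_gap: 0.0352
```

```bash
python3 -c "
from st import *
show()"
```

```text
t 18.52 tcp [497.9 203.7  62. ] x [ 0.743  0.669 -0.   ] y [-0. -0. -1.] z [-0.669  0.743  0.   ] jawyaw 42.0
F [ 1.07 -0.39  0.29] M [-0.017 -0.322  0.006] gap 35.25 q [ 0.388  0.382 -0.246  0.943 -0.     1.226]
```

Call:
{"name": "move_arm", "arguments": {
  "deltas": [
    {"travel": [-0.0001,0,-0.0001],"turn": [0,2,0],"jaw": 0.03},
    {"travel": [0,0,0],"turn": [0,0,0],"jaw": 0.03}
  ]
}}

```text
time: 18.77
tcp_pos: [0.498, 0.2037, 0.062]
tcp_rot: [0.665, -0.665, -0.241, 0.241]
wrist_force: [1.8, 0.6, -3.1]
finger_gap: 0.0355
```

```bash
python3 -c "
from st import *
show()"
```

```text
t 18.77 tcp [498.  203.7  62. ] x [0.768 0.641 0.   ] y [-0.  0. -1.] z [-0.641  0.768  0.   ] jawyaw 39.85
F [ 1.78  0.64 -3.09] M [ 0.254 -0.572  0.021] gap 35.5 q [ 0.388  0.382 -0.246  0.943  0.     1.263]
```

Call:
{"name": "move_arm", "arguments": {
  "deltas": [
    {"travel": [0,0,-0.0001],"turn": [0,2,0],"jaw": 0.03},
    {"travel": [0,0,0],"turn": [0,0,0],"jaw": 0.03}
  ]
}}

```text
time: 19.02
tcp_pos: [0.4982, 0.2037, 0.0621]
tcp_rot: [0.669, -0.669, -0.229, 0.229]
wrist_force: [3.9, 2.7, -6.3]
finger_gap: 0.0356
```

```bash
python3 -c "
from st import *
show()"
```

```text
t 19.02 tcp [498.2 203.7  62.1] x [0.79  0.613 0.   ] y [ 0.  0. -1.] z [-0.613  0.79   0.   ] jawyaw 37.84
F [ 3.85  2.67 -6.27] M [ 0.71  -1.001  0.031] gap 35.55 q [ 0.388  0.382 -0.246  0.943  0.     1.299]
```

Call:
{"name": "move_arm", "arguments": {
  "deltas": [
    {"travel": [0,0.0004,0],"turn": [0,0,0],"jaw": 0.03},
    {"travel": [0,0,0],"turn": [0,0,0],"jaw": 0.03},
    {"travel": [0,0,0],"turn": [0,0,0],"jaw": 0.03}
  ]
}}

```text
time: 19.4
tcp_pos: [0.4981, 0.2036, 0.0618]
tcp_rot: [0.669, -0.669, -0.23, 0.229]
wrist_force: [3.1, 2.1, -0.2]
finger_gap: 0.0353
```

```bash
python3 -c "
from st import *
show()"
```

```text
t 19.4 tcp [498.1 203.6  61.8] x [0.789 0.614 0.   ] y [ 0.  0. -1.] z [-0.614  0.789  0.   ] jawyaw 37.88
F [ 3.14  2.07 -0.18] M [ 0.71  -0.657  0.02 ] gap 35.29 q [ 0.388  0.382 -0.247  0.942  0.     1.298]
```

Call:
{"name": "move_arm", "arguments": {
  "deltas": [
    {"travel": [0.0002,0.0003,0],"turn": [0,3,0],"jaw": 0.03},
    {"travel": [0,0.0003,0],"turn": [0,3,0],"jaw": 0.03},
    {"travel": [0,0,0],"turn": [0,0,0],"jaw": 0.03}
  ]
}}

```text
time: 19.77
tcp_pos: [0.498, 0.2035, 0.0612]
tcp_rot: [-0.68, 0.68, 0.194, -0.194]
wrist_force: [-0.3, -0.3, 1.7]
finger_gap: 0.0356
```

```bash
python3 -c "
from st import *
show()"
```

```text
t 19.77 tcp [498.  203.5  61.2] x [ 0.849  0.528 -0.   ] y [-0. -0. -1.] z [-0.528  0.849 -0.   ] jawyaw 31.89
F [-0.29 -0.3   1.72] M [ 0.169 -0.052 -0.044] gap 35.56 q [ 0.388  0.383 -0.247  0.941 -0.     1.402]
```

Call:
{"name": "move_arm", "arguments": {
  "deltas": [
    {"travel": [0,0.0002,0],"turn": [0,3,0],"jaw": 0.03},
    {"travel": [0,0.0002,0],"turn": [0,3,0],"jaw": 0.03},
    {"travel": [0,0,0],"turn": [0,0,0],"jaw": 0.03}
  ]
}}

```text
time: 20.15
tcp_pos: [0.4981, 0.2036, 0.0607]
tcp_rot: [-0.689, 0.689, 0.159, -0.159]
wrist_force: [0.1, 0.4, 1.3]
finger_gap: 0.0356
```

```bash
python3 -c "
from st import *
show()"
```

```text
t 20.15 tcp [498.1 203.6  60.7] x [ 0.899  0.438 -0.   ] y [-0. -0. -1.] z [-0.438  0.899 -0.   ] jawyaw 25.95
F [0.11 0.37 1.25] M [ 0.268 -0.287  0.03 ] gap 35.56 q [ 0.388  0.383 -0.248  0.94  -0.     1.506]
```

Call:
{"name": "move_arm", "arguments": {
  "deltas": [
    {"travel": [0,0,0],"turn": [0,3,0],"jaw": 0.03},
    {"travel": [0,0,0],"turn": [0,0,0],"jaw": 0.03}
  ]
}}

```text
time: 20.4
tcp_pos: [0.4981, 0.2036, 0.0606]
tcp_rot: [-0.693, 0.693, 0.141, -0.141]
wrist_force: [2.2, 1.3, -2.8]
finger_gap: 0.0354
```

```bash
python3 -c "
from st import *
show()"
```

```text
t 20.4 tcp [498.1 203.6  60.6] x [ 0.921  0.39  -0.   ] y [-0. -0. -1.] z [-0.39   0.921 -0.   ] jawyaw 22.98
F [ 2.19  1.26 -2.78] M [ 0.297 -0.556  0.009] gap 35.4 q [ 0.388  0.383 -0.248  0.94  -0.     1.558]
```

Call:
{"name": "move_arm", "arguments": {
  "deltas": [
    {"travel": [0,0.0005,0],"turn": [0,3,0],"jaw": 0.03},
    {"travel": [0,0.0003,0],"turn": [0,3,0],"jaw": 0.03},
    {"travel": [0,0,0],"turn": [0,0,0],"jaw": 0.03}
  ]
}}

```text
time: 20.78
tcp_pos: [0.4981, 0.2035, 0.06]
tcp_rot: [-0.699, 0.699, 0.104, -0.105]
wrist_force: [0.3, -1.1, 2.8]
finger_gap: 0.0353
```

```bash
python3 -c "
from st import *
show()"
```

```text
t 20.77 tcp [498.1 203.5  60. ] x [ 0.956  0.292 -0.   ] y [-0. -0. -1.] z [-0.292  0.956 -0.   ] jawyaw 16.99
F [ 0.26 -1.12  2.78] M [-0.078 -0.043 -0.024] gap 35.28 q [ 0.388  0.384 -0.249  0.938 -0.     1.662]
```

Call:
{"name": "move_arm", "arguments": {
  "deltas": [
    {"travel": [0,0.0001,0],"turn": [0,2.6,0],"jaw": 0.03},
    {"travel": [0,0.0002,0],"turn": [0,2.6,0],"jaw": 0.03},
    {"travel": [0,0,0],"turn": [0,0,0],"jaw": 0.03},
    {"travel": [0,0,0],"turn": [0,0,0],"jaw": 0.03}
  ]
}}

```text
time: 21.28
tcp_pos: [0.498, 0.2034, 0.0595]
tcp_rot: [-0.703, 0.704, 0.072, -0.073]
wrist_force: [-0.5, -2.9, 0.1]
finger_gap: 0.0351
```

```bash
python3 look.py m side,290,200,100,90,8; python3 -c "
from st import *
show()"
```

```text
t 21.38 tcp [497.9 203.4  59.5] x [ 0.979  0.204 -0.001] y [-0. -0. -1.] z [-0.204  0.979 -0.   ] jawyaw 11.75
F [-0.43 -3.13  0.46] M [-0.648  0.116  0.052] gap 35.31 q [ 0.388  0.384 -0.249  0.938 -0.     1.754]
```

View pics/m_side.png

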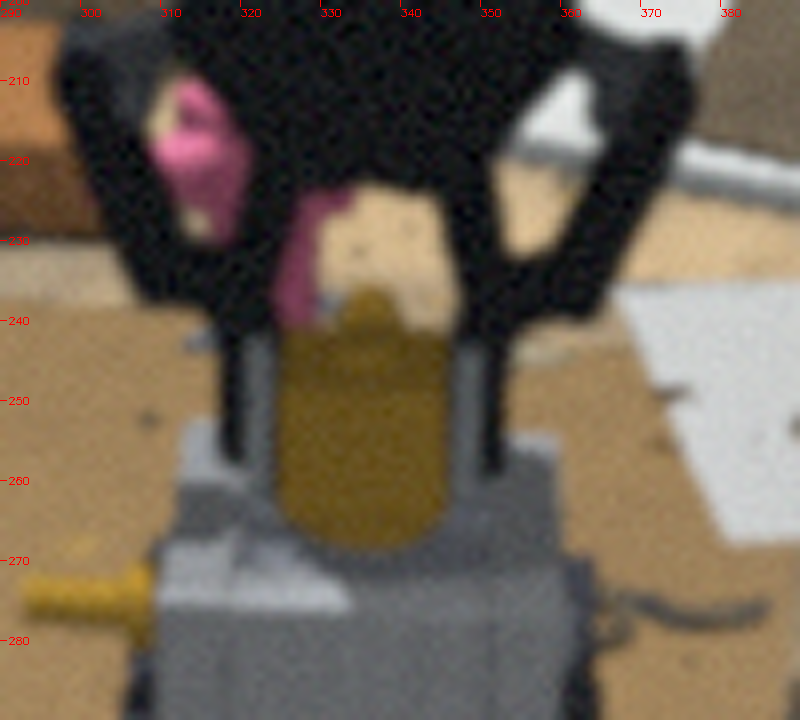

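Call:
{"name": "move_arm", "arguments": {
  "deltas": [
    {"travel": [0,0,-0.0003],"turn": [0,0,0],"jaw": 0.03},
    {"travel": [0,0,0],"turn": [0,0,0],"jaw": 0.045},
    {"travel": [0,0,0],"turn": [0,0,0],"jaw": 0.06},
    {"travel": [0,0,0],"turn": [0,0,0],"jaw": 0.06},
    {"travel": [0,0,0],"turn": [0,0,0],"jaw": 0.06}
  ]
}}

```text
time: 22.0
tcp_pos: [0.4983, 0.2034, 0.0596]
tcp_rot: [0.703, -0.703, -0.072, 0.072]
wrist_force: [-0.0, 0.4, 0.2]
finger_gap: 0.0599
```

Call:
{"name": "move_arm", "arguments": {
  "deltas": [
    {"travel": [0,-0.02,0],"turn": [0,0,0],"jaw": 0.06},
    {"travel": [0,-0.03,0],"turn": [0,0,0],"jaw": 0.06},
    {"travel": [0,-0.03,0],"turn": [0,0,0],"jaw": 0.06},
    {"travel": [0,-0.03,0],"turn": [0,0,0],"jaw": 0.06},
    {"travel": [0,0,0],"turn": [0,0,0],"jaw": 0.06}
  ]
}}

```text
time: 22.62
tcp_pos: [0.4994, 0.2039, 0.1717]
tcp_rot: [0.704, -0.703, -0.073, 0.071]
wrist_force: [-0.9, -0.3, 0.3]
finger_gap: 0.0596
```

```bash
python3 -c "
from st import *
show()
togo([.25,-.25,.2],11)"
```

```text
t 22.62 tcp [499.4 203.9 171.7] x [0.979 0.202 0.004] y [ 0.003  0.001 -1.   ] z [-0.202  0.979  0.001] jawyaw 11.68
F [-0.92 -0.31  0.3 ] M [ 0.036 -0.007  0.024] gap 59.63 q [ 0.388  0.308 -0.061  1.199  0.     1.755]
travel mm (tool axes now) [-336.    -29.81 -393.99] turn deg [-0.04  0.68  0.21]
```

Call:
{"name": "move_arm", "arguments": {
  "deltas": [
    {"travel": [0,-0.02,0],"turn": [0,0,0],"jaw": 0.06},
    {"travel": [-0.021,-0.003,-0.04],"turn": [0,0,0],"jaw": 0.06},
    {"travel": [-0.021,-0.003,-0.04],"turn": [0,0,0],"jaw": 0.06},
    {"travel": [-0.021,-0.003,-0.04],"turn": [0,0,0],"jaw": 0.06},
    {"travel": [-0.021,-0.003,-0.04],"turn": [0,0,0],"jaw": 0.06},
    {"travel": [-0.021,-0.003,-0.04],"turn": [0,0,0],"jaw": 0.06},
    {"travel": [-0.021,-0.003,-0.04],"turn": [0,0,0],"jaw": 0.06},
    {"travel": [-0.021,-0.003,-0.04],"turn": [0,0,0],"jaw": 0.06},
    {"travel": [0,0,0],"turn": [0,0,0],"jaw": 0.06}
  ]
}}

```text
time: 23.75
tcp_pos: [0.41, -0.1027, 0.2101]
tcp_rot: [-0.704, 0.704, 0.07, -0.071]
wrist_force: [0.1, 1.1, -0.6]
finger_gap: 0.0597
```

```bash
python3 look.py n side,290,200,100,90,8 top,250,230,100,75,8; python3 - <<'E'
import pickle,cv2
f=pickle.load(open("f_n.pkl","rb"))
cv2.imwrite("pics/n_full.png",f["top"]["img"][:,:,::-1])
E
```

```text
(no output)
```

View pics/n_side.png

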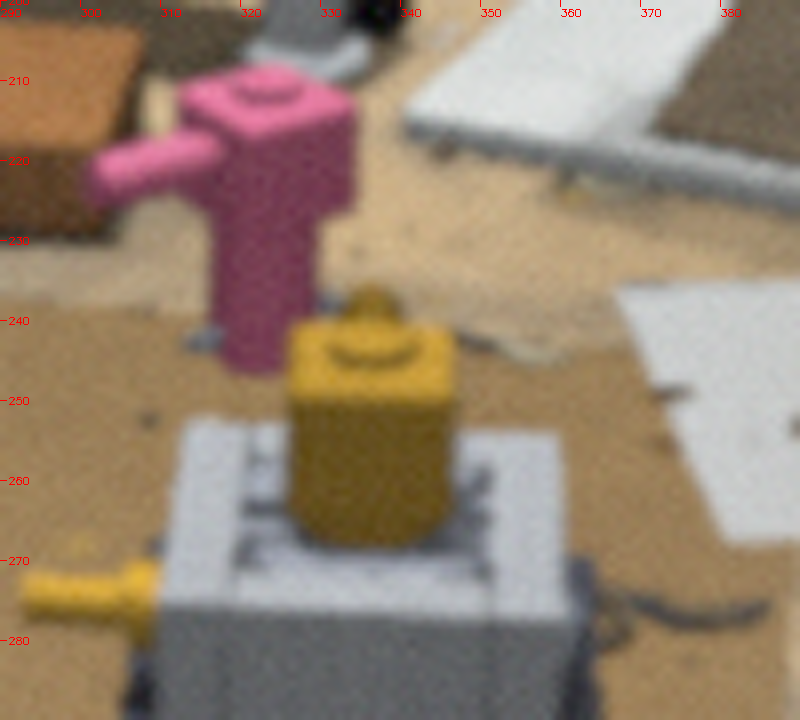

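View pics/n_top.png

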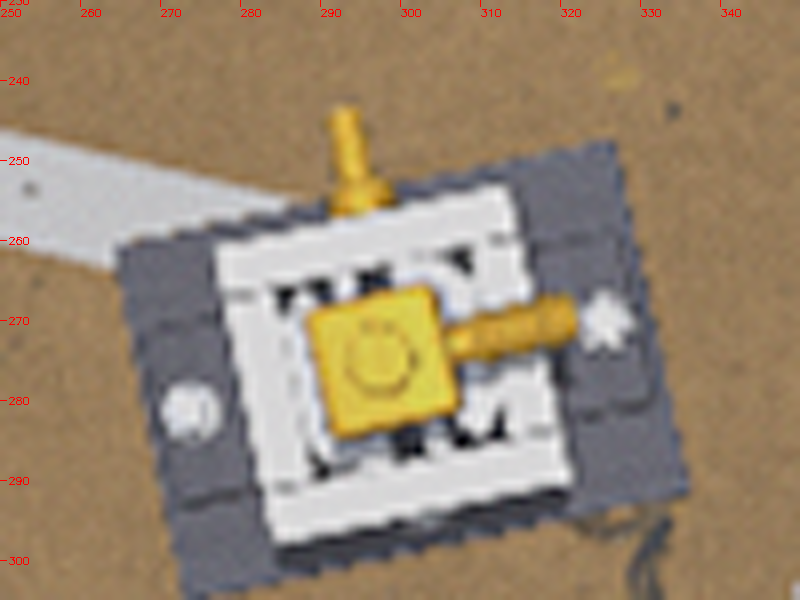

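View pics/n_full.png

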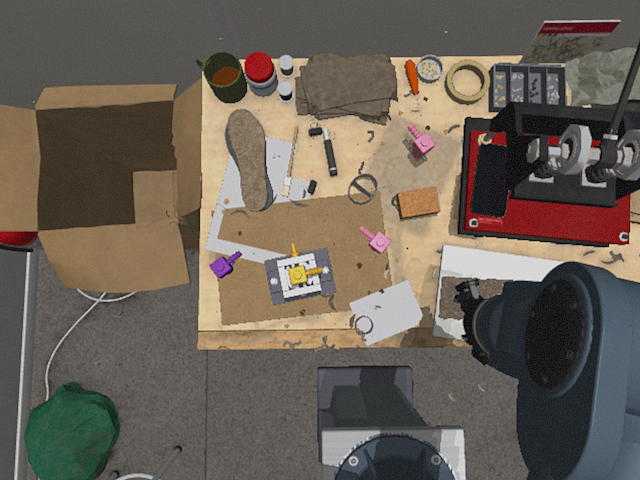

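```bash
python3 - <<'E'
import pickle
from h import *
f=pickle.load(open("f_n.pkl","rb")); T,S=f["top"],f["side"]
P=np.array([atz(T,(250+a/8-.5,230+b/8-.5),.093) for a,b in((307,313),(434,285),(460,408),(337,438))])[:,:2]
print(P.mean(0).round(4),[round(np.linalg.norm(P[i]-P[(i+1)%4])*1e3,1) for i in range(4)],[np.degrees(np.arctan2(*(P[(i+1)%4]-P[i])[::-1])).round(1) for i in range(4)])
b=atz(T,(250+572/8-.5,230+317/8-.5),.08)[:2]; print("barb yaw",np.degrees(np.arctan2(*(b-P.mean(0))[::-1])))
for z in(.090,.093,.096):
  print(z,atz(S,(290+371/8-.5,200+361/8-.5),z)[:2].round(4))
E
```

```text
[0.4963 0.2063] [np.float64(34.3), np.float64(33.2), np.float64(33.3), np.float64(33.9)] [np.float64(-78.3), np.float64(-168.6), np.float64(102.9), np.float64(13.2)]
barb yaw -76.97726867458414
0.09 [0.496  0.2043]
0.093 [0.4946 0.2105]
0.096 [0.4933 0.2166]
```

```bash
python3 -c "
from plant import env
print(env.sign_off())"
```

```text
the job is handed in; nothing more can be done
None
```

The brass elbow is in the manifold socket, turned about 89° clockwise and let go. I handed the job in at about 24 s of the 61 s.

- **Seating:** I gripped the head on its ±y faces and lowered the pins through the slots. Nothing resisted until the seal, which I felt with the foot about 21–22 mm above the bench.
- **Turning:** The pull began after about 59° (jaw heading 41.8°). I then turned 30° further to 11.75°, lowering the tool about 2.5 mm, which is less than the nominal 3 mm. The pull rose again whenever I turned without lowering.
- **Forces:** The highest wrist force reading was about 8 N.
- **Last checks:**
  - With the arm clear, the top picture puts the elbow on the socket axis, at (0.496, 0.206).
  - The barb points along −77° to −78°; the gripper gave −78.25°.
  - The side picture puts the top of the head at about 91–93 mm.
  - The ring dies, sanding block and look-alikes appear unmoved in the full top picture.
- **Uncertain:**
  - The start of tightening is good to about ±1°. Later height readings ran about 0.3 mm above the expected ramp, which could mean it began up to 3° later or the elbow slipped slightly in the grip.
  - The wrist moment about the vertical stayed within sensor noise, so I judged the tightening by the downward pull alone.
  - The elbow sat 1–2 mm off centre in the jaws. That gave side forces of up to about 5 N during the turn, which I relieved by shifting the tool.

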